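# Leave the photometer and its cells to dry

## Task

Close down the photometer for the night: raise its stiff lid to 70 degrees (the green tick) and leave it there to air, then take the red and the white calibration standard out of the wells and stand both upright in the blue tray. Hang every sample cell mouth down on a drying peg of its own, pushed down until its rim sits on the rack's base, and do not disturb the other things on the bench.

Things in the scene. Friction and masses are not known exactly. Their poses are not given: they have to be found in the camera images.
- lid (a joint): Hinge angle (rad) of the photometer's lid: 0 = shut, grows as the lid's front edge rises; 70 degrees = 1.22. The hinge is stiff: the lid stays where it is left; raising it at the grip takes about 4 N. Travel 0 to 1.9. It starts shut or a little ajar.
- lid_grip (a point): Point to pinch on the orange tab in the middle of the lid's front edge, 223 mm from the hinge axis, about 84 mm above the bench when shut. The tab is 14 mm wide (along the hinge axis), 22 mm tall, 55 mm long: from the lid's edge, 33 mm behind this point, to 22 mm beyond it. Pinch its two sides with the fingers closing along the hinge axis; it can then turn between the pads.
- lid_hinge (a point): Middle of the lid's hinge axis, at the top of the photometer's far wall, 80 mm above the bench. The axis runs along the photometer's y.
- photometer: White photometer, fixed, 190 (x) x 220 (y) mm, rim 80 mm high, walls 8 mm; origin at the centre of its underside, +x towards its hinge side. The flat grey lid, 190 x 220 x 8 mm, lies on the rim. Chamber floor 45 mm above the bench, with two wells 29 mm square, 22 mm deep, centred 45 mm towards -x and 42 mm either side (y). An angle scale by the hinge has a green tick at 70 degrees.
- red_standard: Red calibration standard: solid upright block, 26 x 26 x 50 mm, about 80 g, origin at the centre of its underside. It starts in one of the photometer's two wells with its upper 28 mm above the chamber floor, sides along the photometer's x and y.
- white_standard: White calibration standard with a grey top: solid upright block, 26 x 26 x 50 mm, about 80 g, origin at the centre of its underside. It starts in one of the photometer's two wells with its upper 28 mm above the chamber floor, sides along the photometer's x and y.
- tray: Blue open tray, fixed, 120 x 120 mm, walls 5 mm thick and 18 mm high, floor 5 mm thick; origin at the centre of its underside.
- peg1 (a point): Foot of drying peg 1: on its axis, at the top of the rack's base plate, 12 mm above the bench; the steel peg rises 50 mm from here and is 10 mm in diameter. The fixed white rack has four pegs in a row along its y, 67 mm apart (peg1 at the -y end), on a plate 75 mm (x) x 275 mm (y); this point has the rack's axes.
- peg2 (a point): Foot of drying peg 2: on its axis, at the top of the rack's base plate, 12 mm above the bench; the steel peg rises 50 mm from here and is 10 mm in diameter. The fixed white rack has four pegs in a row along its y, 67 mm apart (peg1 at the -y end), on a plate 75 mm (x) x 275 mm (y); this point has the rack's axes.
- peg3 (a point): Foot of drying peg 3: on its axis, at the top of the rack's base plate, 12 mm above the bench; the steel peg rises 50 mm from here and is 10 mm in diameter. The fixed white rack has four pegs in a row along its y, 67 mm apart (peg1 at the -y end), on a plate 75 mm (x) x 275 mm (y); this point has the rack's axes.
- peg4 (a point): Foot of drying peg 4: on its axis, at the top of the rack's base plate, 12 mm above the bench; the steel peg rises 50 mm from here and is 10 mm in diameter. The fixed white rack has four pegs in a row along its y, 67 mm apart (peg1 at the -y end), on a plate 75 mm (x) x 275 mm (y); this point has the rack's axes.
- cell1: Square green glass sample cell, 30 x 30 x 90 mm outside, walls 2.5 mm (bore 25 mm square, 84 mm deep), about 60 g; one end open (mouth), the other closed by a dark green bottom. It starts lying with the mouth pointing away from the robot. Origin at the centre of the mouth, on the long axis (15 mm above the bench when lying); the x axis points along it, out of the mouth. May be absent.
- cell2: Square green glass sample cell, 30 x 30 x 90 mm outside, walls 2.5 mm (bore 25 mm square, 84 mm deep), about 60 g; one end open (mouth), the other closed by a dark green bottom. It starts lying with the mouth pointing away from the robot. Origin at the centre of the mouth, on the long axis (15 mm above the bench when lying); the x axis points along it, out of the mouth. May be absent.
- cell3: Square green glass sample cell, 30 x 30 x 90 mm outside, walls 2.5 mm (bore 25 mm square, 84 mm deep), about 60 g; one end open (mouth), the other closed by a dark green bottom. It starts lying with the mouth pointing away from the robot. Origin at the centre of the mouth, on the long axis (15 mm above the bench when lying); the x axis points along it, out of the mouth. May be absent.
- cell4: Square green glass sample cell, 30 x 30 x 90 mm outside, walls 2.5 mm (bore 25 mm square, 84 mm deep), about 60 g; one end open (mouth), the other closed by a dark green bottom. It starts lying with the mouth pointing away from the robot. Origin at the centre of the mouth, on the long axis (15 mm above the bench when lying); the x axis points along it, out of the mouth. May be absent.
- breadboard: Bystander, leave alone: white breadboard, 55 x 83 x 9 mm; origin at the centre of its underside.
- marker: Bystander, leave alone: black marker pen, 125 mm long, 14 mm thick; origin at the centre of its underside.
- flask: Bystander, leave alone: black drinking flask, 72 mm diameter, 210 mm tall; origin at the centre of its underside.
- reagent: Bystander, leave alone: amber reagent bottle, 52 mm diameter, 100 mm tall; origin at the centre of its underside.
- beaker: Bystander, leave alone: clear beaker, 70 mm across, 80 mm tall; origin at the centre of its underside.
- tipbox: Bystander, leave alone: orange and white tip box, 82 x 117 x 61 mm; origin at the centre of its underside.
Not all that is in view belongs to the job. What is shaped like the cell3 but purple is not meant. What is shaped like the cell2 but purple is not meant.

How it is judged (in metres and radians):
On the way, in this order (a step that is already met when the one before it is completed fails the run):
1. the lid stands at 70 degrees, within 6 degrees (value of joint lid between 1.117 and 1.326 rad and velocity of joint lid between -0.05 and 0.05 rad/s), for 0.3 s.
2. both calibration standards stand upright in the tray (x of red_standard in the frame of tray between -0.05 and 0.05 m and y of red_standard in the frame of tray between -0.05 and 0.05 m and z of each of red_standard, white_standard in the frame of tray below 0.012 m and angle between each of red_standard, white_standard's own z axis and vertical below 0.15 rad and linear speed of each of red_standard, white_standard below 0.02 m/s and x of white_standard in the frame of tray between -0.05 and 0.05 m and y of white_standard in the frame of tray between -0.05 and 0.05 m), for 0.2 s.
At the end, for the whole second after the job is handed in: The lid rests at 70 degrees (within 6); both standards stand upright at rest on the tray's floor, centres within 50 mm of its middle in x and y; every cell present is upside down over a peg (within 14 degrees of vertical), its mouth within 14 mm of the peg's foot (all of step 1 and all of step 2 and (distance between cell1 and peg1 below 0.014 m or distance between cell1 and peg2 below 0.014 m or distance between cell1 and peg3 below 0.014 m or distance between cell1 and peg4 below 0.014 m) and angle between each of cell1, cell2, cell3, cell4's own x axis and vertical above 2.9 rad and (distance between cell2 and peg1 below 0.014 m or distance between cell2 and peg2 below 0.014 m or distance between cell2 and peg3 below 0.014 m or distance between cell2 and peg4 below 0.014 m) and (distance between cell3 and peg1 below 0.014 m or distance between cell3 and peg2 below 0.014 m or distance between cell3 and peg3 below 0.014 m or distance between cell3 and peg4 below 0.014 m) and (distance between cell4 and peg1 below 0.014 m or distance between cell4 and peg2 below 0.014 m or distance between cell4 and peg3 below 0.014 m or distance between cell4 and peg4 below 0.014 m)); the robot touches nothing.
It fails at once if a bystander on the bench is shifted by more than 4 cm (distance of any of breadboard, marker, flask, reagent, beaker, tipbox from where it was at the start of the episode above 0.04 m).
Of cell1, cell2, cell3, cell4 only 3 to 4 are there at a start; the rules pass over those that are not, and their reading is None.
At some moment in a run one of cell1, cell2, cell3, cell4 may be knocked a few centimetres aside while the robot is not near it.
Once in a run the grip may slacken for a moment while it holds something.
It also fails if it takes over 208 s, if anything falls off the work surface, if the arm or the gripper's body presses on something with over 40 N, if the wrist force passes 120 N, or if a joint passes its speed limit or range.

## Robot

A 7-joint arm with a two-finger parallel gripper is mounted at the origin on the work surface. World frame = base frame: x ahead of the robot, y to its left, z up, the work surface at z = 0. Lengths are in mm, angles in rad, forces in N, time in s.
With the tool pointing down it reaches from about 425 to 1025 mm from the base axis. Payload 9.4 kg.
Tool frame: the origin (TCP) lies between the finger pads; the fingertips stand 22 mm ahead of it and the grasp point (between the pads) lies 3 mm ahead of it; z points along the fingers, y is the line along which they close (so a half turn about z gives the same grasp; the last joint's range is limited). The gripper opens to 93 mm and grips with 3 to 60 N. Pads are 15 mm wide; open, the fingers measure 128 mm over their backs; the gripper's body (75 mm by 188 mm) begins 65 mm behind the grasp point.
Start: joints at [-1.391, 0.599, -0.003, 1.599, 0.002, 0.943, -0.08], TCP at [184.144, 701.224, 240.618] pointing down, gripper open.
Joint ranges: [-2.57, 2.57], [-0.35, 1.97], [-1.29, 1.29], [0.11, 2.56], [-1.05, 4.19], [0.11, 1.86], [-2.63, 2.63]. Speed limits (rad/s): [2.22, 2.22, 3.01, 3.01, 3.14, 3.14, 3.14].

## Interface

Orientations are given as a rotation vector (axis times angle).
In Python, from plant import observe, cams, workorder gives the robot as it stands.
- The arm moves only by the tool drive_tool, never from a script. Its argument "rows" is a list of rows, each a list of 7 numbers: the shift along the tool's x, y, z scaled (see below), then the turn, a rotation vector about the tool's x, y, z scaled (see below), then the opening, from -1 (shut) to 1 (fully open). A call has 1 to 10 rows; each row is the pose to reach, as a shift and turn from the pose commanded when the call began, along the tool's axes at that moment; what a row does not reach only later rows make up. The controller multiplies each number of a shift by 0.12 m and each number of a turn by 45 degrees. A row lasts 1/12 s, in which the tool goes at most 41.7 mm and 7.16 degrees, less where a joint would pass 70% of its speed; a pose out of reach is approached as far as the arm can. A call with a number of a shift or a turn outside -1 to 1 is refused whole. A call with a gripper value outside its range is refused whole. The fingers move at their own pace and stop on an object; the grip force is fixed at half the most. Time passes only in rows, so rows that repeat a pose let the fingers close. It gives the time, the measured TCP pose, the force, the opening and the grip force at its end, in the units of the state.
- observe(): the state, without advancing time (a new reading comes with each control period).
- cams.grab_frame(name): name is "scene" or "top" or "wrist"; returns (picture, depth): 480x640x3 uint8, red, green, blue; 480x640 float32, mm along the optical axis (not along the pixel's ray), 0 where there is no reading.
- cams.camera_model(name): a dict with "fx", "fy", "cx", "cy" (pixels), "world_from_camera" (4x4, takes a point from camera to world coordinates). Camera axes: x right, y down, z forward; pixel columns grow to the right and rows downward; lengths in mm; the calibration is good to about 2 mm. The wrist camera is an equidistant fisheye: a pixel r from the principal point sees the ray r / f radians off the axis. A picture is of the moment at which its call begins: read the wrist's pose just before it. camera_model takes no time and is no camera call; for the wrist camera it gives the pose at the moment of the call.
- workorder.sign_off(): hands the job in; it is judged then, once.
The state is a dict: "clock": time; "qpos": joint angles; "joint_velocities": joint speeds; "effort": joint torques, N m; "eef_pos": TCP position; "ee_rot": TCP orientation; "force": force on the tool from outside, world axes, zero at the start; "wrist_torque": the same for the moment, N m; "opening": opening from 0.0 (shut) to 1.0 (fully open); "grip_force": force on a finger pad.
Only numpy, scipy, OpenCV 4.12 (cv2) and the standard library are available. Lean on these libraries where they do the work, as an engineer would, in place of code of your own. Each camera call takes 0.05 s, during which the arm holds its last target. There are 200 camera calls.

## Working session

There is one attempt and no reset: what is moved stays moved. The work goes in short steps, Python scripts to look and compute and a tool call to move; the robot and the scene stay as the last step left them, time stands still between calls to the robot, and variables do not carry over. Pictures are saved under pics/ and viewed, at most 14 in all, crops included, and the job is handed in when it is done.

Besides the shell and the picture viewer there is one more tool, called after ">>>" in YAML: its name, and indented under it one key for each argument. drive_tool: Moves the arm, as the interface text tells. Shifts and turns lie within -1 to 1; 1 stands for 0.12 m of shift or 45 degrees of turn. Its arguments: {"type":"object","properties":{"rows":{"type":"array"}},"required":["rows"]}

```bash
ls; mkdir -p pics; cat > h.py <<'E'
import numpy as np, cv2
from scipy.spatial.transform import Rotation as R
from plant import observe, cams, workorder
def grab(n,f=None):
    m=cams.camera_model(n); p,d=cams.grab_frame(n)
    if f: cv2.imwrite('pics/'+f,p[:,:,::-1])
    return p,d,m
def cloud(d,m):
    v,u=np.mgrid[:480,:640]; x=(u-m['cx'])/m['fx'];y=(v-m['cy'])/m['fy']
    P=np.stack([x*d,y*d,d],-1); T=np.array(m['world_from_camera'])
    W=P@T[:3,:3].T+T[:3,3]; W[d<=0]=np.nan
    return W
E
python3 - <<'E'
from h import *
for n in ('top','scene'):
    p,d,m=grab(n,n+'0.png'); np.savez(n+'0.npz',p=p,d=d,T=m['world_from_camera'],k=[m['fx'],m['fy'],m['cx'],m['cy']])
    print(n,m)
print(observe())
E
```

```text
pics
top {'fx': 508.2834885080468, 'fy': 508.2834885080468, 'cx': 318.1539679840853, 'cy': 237.9485849819412, 'world_from_camera': array([[ 2.86093784e-02, -9.98742128e-01,  4.11784604e-02,
         4.43949488e+02],
       [-9.99527375e-01, -2.90468602e-02, -1.00651193e-02,
         5.26278388e+00],
       [ 1.12485636e-02, -4.08710416e-02, -9.99101110e-01,
         1.23822961e+03],
       [ 0.00000000e+00,  0.00000000e+00,  0.00000000e+00,
         1.00000000e+00]])}
scene {'fx': 611.4624231004, 'fy': 611.4624231004, 'cx': 319.0992703216052, 'cy': 234.12965379250429, 'world_from_camera': array([[ 6.43801113e-01,  6.37337972e-01, -4.23462437e-01,
         1.18329296e+03],
       [ 7.65048055e-01, -5.46893966e-01,  3.40012445e-01,
        -5.51620042e+02],
       [-1.48862100e-02, -5.42869505e-01, -8.39685121e-01,
         1.41070110e+03],
       [ 0.00000000e+00,  0.00000000e+00,  0.00000000e+00,
         1.00000000e+00]])}
{'clock': 0.1, 'qpos': array([-1.39069252,  0.60002876, -0.00252365,  1.60006266,  0.00182861,
        0.9429127 , -0.07980763]), 'joint_velocities': array([ 6.14066777e-04, -2.57318881e-03,  1.07023699e-03, -2.92967147e-03,
       -4.87500482e-04,  1.06136316e-04,  1.43244648e-05]), 'effort': array([ 5.23739422e-03, -7.66552663e+01,  1.50230326e+00, -2.52930003e+01,
       -5.23411646e-02,  1.36726478e-02,  8.78808237e-05]), 'eef_pos': array([184.06782166, 700.81289313, 239.85385828]), 'ee_rot': array([-4.02196800e-01, -3.11572494e+00,  2.21507910e-03]), 'force': array([ 0.30757278, -0.26210082, -1.09143998]), 'wrist_torque': array([-0.017869  , -0.00411497, -0.01901514]), 'grip_force': 0.0, 'opening': 0.9982519474259904}
```

View pics/top0.png

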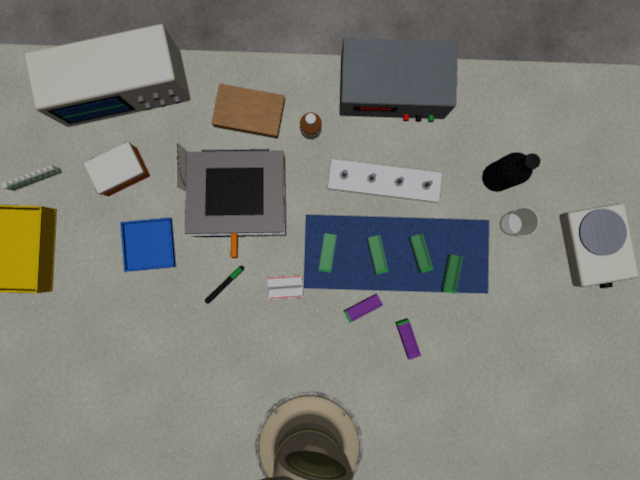

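View pics/scene0.png

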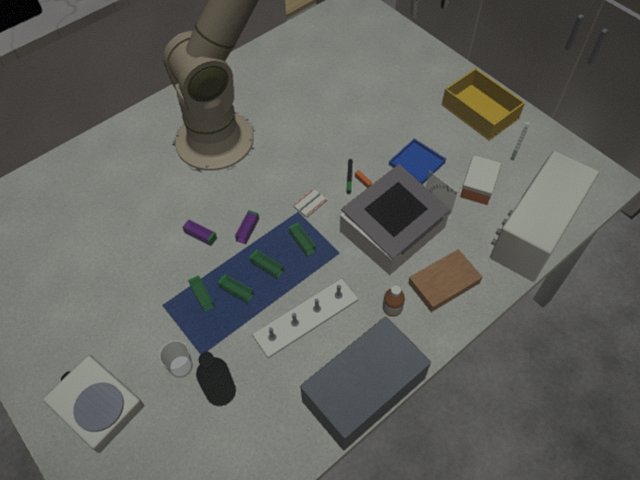

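Top view: four green cells on the mat at (327,253), (378,254), (421,253), (452,273). The rack pegs are at (344,174) to (427,184), the photometer at (235,193) with its tab at (234,245), and the tray at (148,244). The marker lies just below the tab.

```bash
cat > m.py <<'E'
from h import *
z=np.load('top0.npz'); p=z['p'];d=z['d'];k=z['k']
m=dict(fx=k[0],fy=k[1],cx=k[2],cy=k[3],world_from_camera=z['T'])
W=cloud(d,m); hsv=cv2.cvtColor(p,cv2.COLOR_RGB2HSV)
def rect(mask,name,zz=None):
    P=W[mask]; P=P[~np.isnan(P[:,0])]
    (c,s,a)=cv2.minAreaRect(P[:,:2].astype(np.float32))
    b=cv2.boxPoints((c,s,a)); e1=b[1]-b[0]; e2=b[2]-b[1]; e=e1 if np.hypot(*e1)>np.hypot(*e2) else e2
    print(name,len(P),'c',np.round(c,1),'s',np.round(s,1),'longdir',round(np.degrees(np.arctan2(e[1],e[0]))%180,1),'z',np.round(np.percentile(P[:,2],[5,50,95]),1))
def box(u0,v0,u1,v1):
    M=np.zeros((480,640),bool);M[v0:v1,u0:u1]=1;return M
H,S,V=[hsv[...,i].astype(int) for i in range(3)]
print('bench z',np.nanmedian(W[box(180,320,260,400)][:,2]), 'mat',np.nanmedian(W[box(440,225,470,240)][:,2]))
g=(H>45)&(H<85)&(S>90)&(V>30)
for i,b in enumerate([(310,225,345,280),(362,225,395,280),(405,225,437,280),(437,245,470,300)]): 
    rect(g&box(*b)&(W[...,2]>20),'cell%d'%i)
rect((H>3)&(H<20)&(S>150)&box(222,230,245,262),'tab')
rect(box(180,140,295,240)&(W[...,2]>70)&(S<60)&(W[...,2]<130),'lid')
rect((H>95)&(H<125)&(S>120)&box(110,205,185,280),'tray')
rect((H>95)&(H<125)&(S>120)&box(110,205,185,280)&(W[...,2]>14),'traywall')
rect((V>120)&(S<60)&box(322,150,450,205)&(W[...,2]>6)&(W[...,2]<20),'rack')
for i,b in enumerate([(335,165,353,184),(362,168,382,187),(390,171,410,190),(417,174,437,194)]):
    q=box(*b)&(W[...,2]>50);rect(q,'peg%d'%i) if q.any() else print('no')
L=W[box(195,160,275,225)];L=L[~np.isnan(L[:,0])]
A=np.c_[L[:,:2],np.ones(len(L))];print('lidplane',np.linalg.lstsq(A,L[:,2],rcond=None)[0])
big=cv2.resize(np.hstack([p[215:300,300:480]]),None,fx=4,fy=4,interpolation=cv2.INTER_CUBIC)
cv2.imwrite('pics/cells.png',np.clip(big.astype(int)*2,0,255).astype(np.uint8)[:,:,::-1])
E
python3 m.py
```

```text
bench z 0.020113485567094358 mat 0.5623894708611488
cell0 460 c [460.9 -29.6] s [29.5 88.4] longdir 172.4 z [26.  29.6 33.7]
cell1 469 c [ 460.1 -149.9] s [88.9 29.5] longdir 14.7 z [25.3 29.7 33.7]
cell2 477 c [ 466.  -254.1] s [89.6 29.8] longdir 18.1 z [24.9 29.5 33.5]
cell3 489 c [ 418.6 -329.5] s [31.2 88. ] longdir 169.1 z [24.4 29.7 33.7]
tab 150 c [469.4 178.6] s [53.3 12.9] longdir 3.5 z [116.8 121.8 127. ]
lid 8538 c [592.2 186.1] s [197.8 223.1] longdir 92.6 z [ 86.2 100.1 111.3]
tray 2511 c [467.4 405.6] s [118.3 129.2] longdir 96.9 z [ 0.7  5.2 18.2]
traywall 354 c [467.9 401.5] s [118.2 121. ] longdir 96.8 z [14.6 17.3 21. ]
rack 3216 c [ 650.3 -172.3] s [124.9 296.6] longdir 92.2 z [ 7.6 11.6 15.5]
peg0 17 c [650.8 -64.8] s [8.7 8.3] longdir 69.4 z [52.7 59.3 63.7]
peg1 17 c [ 643.8 -131.5] s [8.6 7.9] longdir 12.9 z [55.1 60.2 63.7]
peg2 17 c [ 637.6 -197.8] s [6.8 7.9] longdir 137.0 z [52.  60.9 65.4]
peg3 19 c [ 631.5 -264.1] s [8.3 8.5] longdir 93.2 z [51.7 60.  63.9]
lidplane [-1.26848202e-01 -7.46173945e-03  1.76433143e+02]
```

View pics/cells.png

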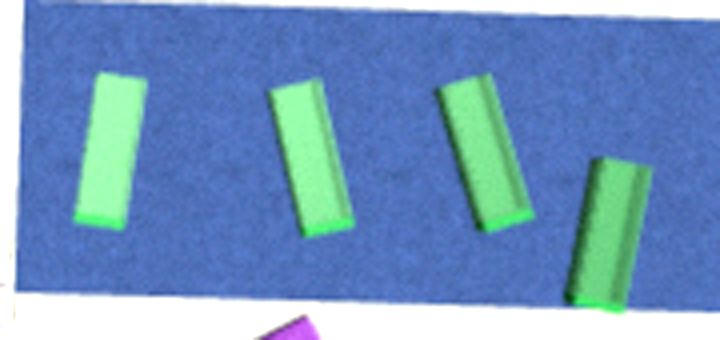

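>>> drive_tool:
  rows:
    - [-0.84,-0.905,0,0,0,0,0]
    - [-0.84,-0.905,0,0,0,0,0]
    - [-0.84,-0.905,0,0,0,0,0]
    - [-0.84,-0.905,0,0,0,0,0]

```text
clock: 0.43
eef_pos: [256.6, 566.0, 240.2]
ee_rot: [0.407, 3.114, -0.005]
force: [1.0, -0.2, 0.1]
opening: 0.761
grip_force: 0.0
```

>>> drive_tool:
  rows:
    - [-0.84,-0.905,0,0,0,0,0]
    - [-0.84,-0.905,0,0,0,0,0]
    - [-0.84,-0.905,0,0,0,0,0]
    - [-0.84,-0.905,0,0,0,0,0]

```text
clock: 0.77
eef_pos: [326.0, 435.2, 240.4]
ee_rot: [0.408, 3.114, -0.004]
force: [0.1, -1.1, 0.1]
opening: 0.51
grip_force: 0.0
```

>>> drive_tool:
  rows:
    - [-0.84,-0.905,0,0,0,0,0]
    - [-0.84,-0.905,0,0,0,0,0]
    - [-0.84,-0.905,0,0,0,0,0]
    - [-0.84,-0.905,0,0,0,0,0]

```text
clock: 1.1
eef_pos: [395.4, 304.8, 240.6]
ee_rot: [0.408, 3.115, -0.003]
force: [0.4, -0.6, -0.3]
opening: 0.496
grip_force: 0.0
```

>>> drive_tool:
  rows:
    - [-0.84,-0.905,0,0,0,-0.39,0]
    - [-0.84,-0.905,0,0,0,-0.39,0]
    - [-0.84,-0.905,0,0,0,-0.39,0]
    - [-0.84,-0.905,0,0,0,-0.39,0]
    - [-0.84,-0.905,0,0,0,-0.39,0]

```text
clock: 1.52
eef_pos: [466.1, 172.7, 240.5]
ee_rot: [-0.066, 3.14, -0.003]
force: [0.4, -0.1, 0.0]
opening: 0.497
grip_force: 0.0
```

```bash
cat >> h.py <<'E'
def go(pos,yaw,lean=0.,flip=0,grip=0):
    """print scaled shift/turn to a target; yaw=direction (deg) of tool y; lean=deg, tool z tips toward direction yaw-90 ; pos=TCP"""
    o=observe(); c=R.from_rotvec(o['ee_rot'])
    ya=np.radians(yaw); y=np.array([np.cos(ya),np.sin(ya),0]); f=np.array([np.sin(ya),-np.cos(ya),0])
    l=np.radians(lean); z=np.array([0,0,-1])*np.cos(l)+f*np.sin(l)
    T=R.from_matrix(np.stack([np.cross(y,z),y,z],1))
    s=c.inv().apply(np.array(pos)-o['eef_pos'])/120; w=np.degrees((c.inv()*T).as_rotvec())/45
    print('shift',np.round(s,3),'turn',np.round(w,3),'| rows>=',np.ceil(max(np.linalg.norm(s)*120/41.7,np.linalg.norm(w)*45/7.16)))
def st():
    o=observe(); c=R.from_rotvec(o['ee_rot']).as_matrix()
    print('t',o['clock'],'pos',np.round(o['eef_pos'],1),'yaw',np.round(np.degrees(np.arctan2(c[1,1],c[0,1])),1),'z',np.round(c[:,2],3),'q',np.round(o['qpos'],3).tolist(),'F',np.round(o['force'],1),'open',round(o['opening']*93,1),'g',round(o['grip_force'],1))
    open('log.txt','a').write(repr((o['qpos'].tolist(),o['eef_pos'].tolist(),o['ee_rot'].tolist()))+'\n')
E
python3 -c "
from h import *
st(); go((464,178.5,155),93)
p,d,m=grab('wrist','w1.png')"
```

```text
t 1.5167 pos [466.1 172.7 240.5] yaw 92.4 z [ 0.001 -0.002 -1.   ] q [-0.443, 0.329, -0.035, 2.111, 0.021, 0.703, 1.12] F [ 0.4 -0.1  0. ] open 46.2 g 0.0
shift [0.016 0.05  0.713] turn [-0.003  0.001 -0.013] | rows>= 3.0
```

View pics/w1.png

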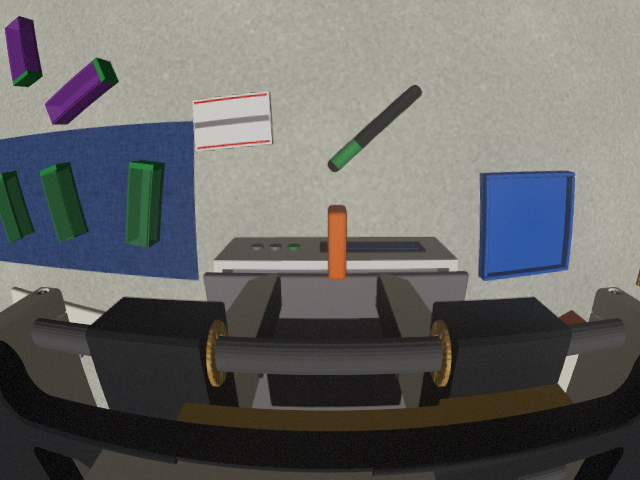

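The wrist view shows the tab at (337,240), just right of the finger midline (328). That agrees with the measured 6 mm offset.

>>> drive_tool:
  rows:
    - [0.016,0.05,0.6,0,0,-0.013,0]
    - [0.016,0.05,0.8,0,0,-0.013,0]
    - [0.016,0.05,0.9,0,0,-0.013,0]
    - [0.016,0.05,1,0,0,-0.013,0]
    - [0.016,0.05,1,0,0,-0.013,0]

```text
clock: 1.98
eef_pos: [459.6, 185.4, 117.9]
ee_rot: [0.097, -3.135, 0.003]
force: [0.1, -0.5, -0.6]
opening: 0.503
grip_force: 0.0
```

>>> drive_tool:
  rows:
    - [0,0,0.045,0,0,0,0]
    - [0,0,0.045,0,0,0,-1]
    - [0,0,0.045,0,0,0,-1]
    - [0,0,0.045,0,0,0,-1]
    - [0,0,0.045,0,0,0,-1]
    - [0,0,0.045,0,0,0,-1]

```text
clock: 2.48
eef_pos: [462.1, 181.1, 115.8]
ee_rot: [-0.089, 3.14, -0.006]
force: [7.2, -23.4, -0.3]
opening: 0.193
grip_force: 11.7
```

```bash
python3 -c "
from h import *
st()
p=observe()['eef_pos']-[0,0,3]
u=np.array([np.cos(np.radians(3)),np.sin(np.radians(3)),0])
a0=np.arctan2(p[2]-80,(np.array([685,190,0])-p)[:2]@u[:2]); r=np.hypot(p[2]-80,(np.array([685,190,0])-p)[:2]@u[:2]);print(a0,r)
g=np.arctan2(4,223)
for A in (20,30,40,50,60,70,73):
  t=np.radians(A)+g; q=np.array([685,190,0])-223.04*np.cos(t)*u+[0,0,80+223.04*np.sin(t)]
  c=R.from_rotvec(observe()['ee_rot']); print(A,np.round(c.inv().apply(q-p)/120,3))
"
```

```text
t 2.4833 pos [462.1 181.1 115.8] yaw 93.3 z [ 0.    -0.004 -1.   ] q [-0.469, 0.528, -0.029, 2.224, 0.048, 0.392, 1.089] F [  7.2 -23.4  -0.3] open 18.0 g 11.7
0.14615533006683504 225.4355385080776
20 [-0.124 -0.025 -0.393]
30 [-0.266 -0.026 -0.684]
40 [-0.456 -0.028 -0.946]
50 [-0.69  -0.03  -1.171]
60 [-0.958 -0.032 -1.352]
70 [-1.254 -0.034 -1.484]
73 [-1.347 -0.034 -1.513]
```

>>> drive_tool:
  rows:
    - [0,-0.05,0,0,0,0,-1]
    - [0,-0.05,0,0,0,0,-1]
    - [0,-0.05,0,0,0,0,-1]
    - [0,-0.05,0,0,0,0,-1]

```text
clock: 2.82
eef_pos: [462.3, 178.5, 115.7]
ee_rot: [-0.093, 3.139, 0.0]
force: [0.9, -0.7, 2.0]
opening: 0.148
grip_force: 30.0
```

```bash
cat > lid.py <<'E'
from h import *
st()
p=observe()['eef_pos']-[0,0,3]
u=np.array([np.cos(np.radians(3)),np.sin(np.radians(3)),0])
g=np.arctan2(4,223); h=np.array([685,190,0])
e=(h-p)@u; print('r',np.hypot(p[2]-80,e),'lid deg',np.degrees(np.arctan2(p[2]-80,e)-g))
a0=np.arctan2(p[2]-80,e)
c=R.from_rotvec(observe()['ee_rot'])
for A in (20,30,40,50,60,70,72):
  t=np.radians(A)+g; q=h-223.04*np.cos(t)*u+[0,0,80+223.04*np.sin(t)]
  q0=h-223.04*np.cos(a0)*u+[0,0,80+223.04*np.sin(a0)]
  print(A,np.round(c.inv().apply(q-q0)/120,3))
E
python3 lid.py
```

```text
t 2.8167 pos [462.3 178.5 115.7] yaw 93.4 z [ 0.001  0.    -1.   ] q [-0.458, 0.527, -0.035, 2.227, 0.047, 0.388, 1.098] F [ 0.9 -0.7  2. ] open 13.7 g 30.0
r 225.3384749306933 lid deg 7.325823684691926
20 [-0.104 -0.001 -0.397]
30 [-0.247 -0.001 -0.688]
40 [-0.438 -0.003 -0.95 ]
50 [-0.671 -0.004 -1.174]
60 [-0.94  -0.006 -1.355]
70 [-1.236 -0.008 -1.486]
72 [-1.298 -0.008 -1.506]
```

>>> drive_tool:
  rows:
    - [-0.044,0,-0.212,0,0,0,-1]
    - [-0.104,0,-0.397,0,0,0,-1]
    - [-0.169,0,-0.546,0,0,0,-1]
    - [-0.247,0,-0.688,0,0,0,-1]
    - [-0.336,0,-0.823,0,0,0,-1]
    - [-0.438,-0.003,-0.95,0,0,0,-1]

```text
clock: 3.32
eef_pos: [513.3, 180.9, 229.7]
ee_rot: [0.094, -3.138, 0.002]
force: [1.5, 1.1, -7.7]
opening: 0.15
grip_force: 30.0
```

>>> drive_tool:
  rows:
    - [-0.11,0,-0.118,0,0,0,-1]
    - [-0.233,0,-0.224,0,0,0,-1]
    - [-0.362,0,-0.322,0,0,0,-1]
    - [-0.502,0,-0.405,0,0,0,-1]
    - [-0.646,0,-0.479,0,0,0,-1]
    - [-0.798,-0.004,-0.536,0,0,0,-1]
    - [-0.798,-0.004,-0.536,0,0,0,-1]
    - [-0.798,-0.004,-0.536,0,0,0,-1]

```text
clock: 3.98
eef_pos: [610.8, 185.4, 294.4]
ee_rot: [-0.092, 3.139, -0.002]
force: [0.3, -4.2, 6.3]
opening: 0.147
grip_force: 30.0
```

```bash
python3 lid.py
```

```text
t 3.9833 pos [610.8 185.4 294.4] yaw 93.4 z [ 0.001 -0.001 -1.   ] q [-0.363, 0.441, -0.031, 1.749, 0.018, 0.951, 1.228] F [ 0.3 -4.2  6.3] open 13.7 g 30.0
r 224.0531675556278 lid deg 69.60589244262313
20 [1.119 0.008 1.086]
30 [0.977 0.007 0.795]
40 [0.786 0.006 0.533]
50 [0.553 0.004 0.308]
60 [0.284 0.002 0.127]
70 [-0.012 -0.    -0.004]
72 [-0.074 -0.    -0.024]
```

>>> drive_tool:
  rows:
    - [0,0,0,0,0,0,-0.3]
    - [0,0,0,0,0,0,-0.3]
    - [0,0,0,0,0,0,-0.3]
    - [0,0,0,0,0,0,-0.3]
    - [0,0,-0.3,0,0,0,0]
    - [0,0,-0.6,0,0,0,0]
    - [0,0,-0.6,0,0,0,0]
    - [0.4,0,-0.6,0,0,0,0]
    - [0.8,0,-0.6,0,0,0,0]

```text
clock: 4.73
eef_pos: [526.9, 181.7, 365.0]
ee_rot: [-0.092, 3.14, 0.0]
force: [-0.8, 1.1, 0.7]
opening: 0.503
grip_force: 0.0
```

>>> drive_tool:
  rows:
    - [0.6,0,0,0,0,0,0]
    - [0.9,0,0,0,0,0,0]
    - [0.9,0,0,0,0,0,0]
    - [0.9,0,0,0,0,0,0]
    - [0.9,0,0,0,0,0,0]

```text
clock: 5.15
eef_pos: [418.3, 175.3, 366.2]
ee_rot: [-0.096, 3.139, 0.001]
force: [0.5, 0.5, -0.7]
opening: 0.502
grip_force: 0.0
```

```bash
python3 - <<'E'
from h import *
st()
p,d,m=grab('top'); np.savez('top1.npz',p=p,d=d); W=cloud(d,m)
cv2.imwrite('pics/t1.png',cv2.resize(p[130:270,120:320],None,fx=4,fy=4)[:,:,::-1])
p2,d2,m2=grab('scene'); 
cv2.imwrite('pics/s1.png',cv2.resize(p2[110:270,310:500],None,fx=4,fy=3.5)[:,:,::-1])
W2=cloud(d2,m2)
# lid plane
for w in (W,W2):
    M=(w[...,2]>130)&(w[...,2]<245)&(w[...,0]>600)&(w[...,0]<690)&(w[...,1]>90)&(w[...,1]<290)
    P=w[M]; print(len(P))
    if len(P)>100:
        c=np.median(P,0); q=P-c
        n=np.linalg.svd(q[np.linalg.norm(q,axis=1)<150],full_matrices=False)[2][2]; print(c,n,np.degrees(np.arccos(abs(n[2]))))
E
```

```text
t 5.15 pos [418.3 175.3 366.2] yaw 93.5 z [ 0.002  0.001 -1.   ] q [-0.454, 0.126, -0.077, 2.024, 0.012, 0.991, 1.095] F [ 0.5  0.5 -0.7] open 46.7 g 0.0
1229
[645.93142557 189.16337442 192.94756311] [-0.91624264 -0.04213905 -0.39840147] 66.52171521489316
2598
[647.63675757 186.25559719 190.54577001] [0.91589611 0.04359025 0.39904161] 66.48172121727899
```

View pics/t1.png

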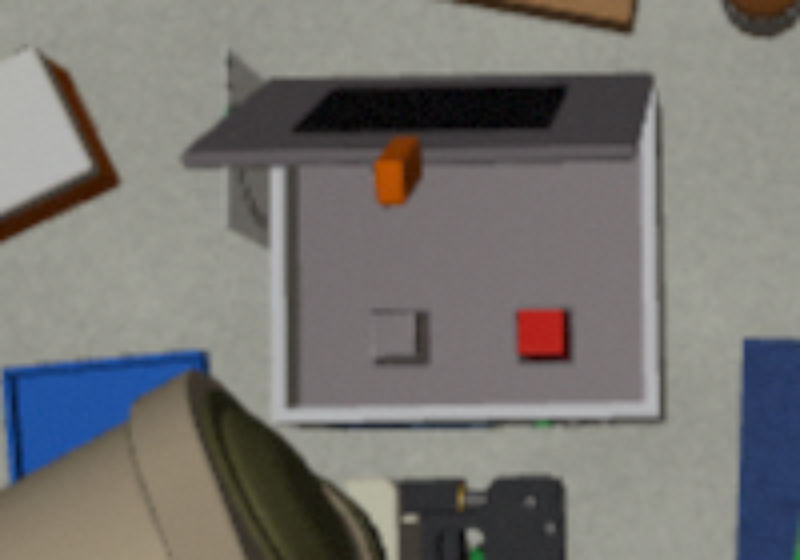

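The lid is open. The white standard (grey top) is at (395,336) in the crop and the red one at (543,333). I'll refit the lid angle from image regions and locate the standards.

```bash
python3 - <<'E'
from h import *
z=np.load('top1.npz');m=cams.camera_model('top'); W=cloud(z['d'],m);p=z['p']
hsv=cv2.cvtColor(p,cv2.COLOR_RGB2HSV)
def fit(P):
    P=P[~np.isnan(P[:,0])]
    for _ in range(4):
        c=P.mean(0); n=np.linalg.svd(P-c,full_matrices=False)[2][2]; r=(P-c)@n; P=P[abs(r)<3*max(r.std(),.5)]
    print(len(P),np.round(c,1),np.round(n,3),'sd',r.std().round(2),'deg',np.degrees(np.arccos(abs(n[2]))).round(2)); return c,n
poly=np.array([[275,84],[645,80],[628,146],[210,152]])/4+[120,130]
M=np.zeros((480,640),np.uint8);cv2.fillPoly(M,[poly.astype(int)],1);M=M.astype(bool); M[160:,212:228]=0
fit(W[M])
red=(hsv[...,0]<8)&(hsv[...,1]>180);M=np.zeros_like(red);M[200:225,240:270]=1
P=W[red&M];print('red',np.nanmean(P,0),np.nanmin(P,0),np.nanmax(P,0))
g=W[209:219,215:223].reshape(-1,3);print('white top',np.nanmean(g,0))
# white standard by height edge
Z=W[200:226,205:235];k=(Z[...,2]>62)&(Z[...,2]<80);Q=Z[k];print('w',Q.mean(0),Q.min(0),Q.max(0))
# walls
k=(W[...,2]>74)&(W[...,2]<86)&(W[...,0]>480)&(W[...,0]<640)&(W[...,1]>50)&(W[...,1]<320)&(p.min(-1)>120)
Q=W[k];L=Q[Q[:,0]<515];r=Q[(Q[:,1]<90)&(Q[:,0]>520)]
print('front',np.median(L,0),np.degrees(np.polyfit(L[:,1],L[:,0],1)[0]*1),'right',np.median(r,0), np.degrees(np.polyfit(r[:,0],r[:,1],1)[0]))
E
```

```text
1581 [647.1 181.8 190. ] [0.916 0.041 0.398] sd 0.67 deg 66.53
red [544.71978002 139.84852258  70.0715601 ] [533.68352701 126.79269294  33.08008008] [557.09859318 152.21119629  78.42343349]
white top [541.48172658 223.75051498  72.48058592]
w [542.95471046 223.64434805  72.35932531] [530.66142606 210.9682733   65.43955819] [556.91614134 237.25021605  78.65893841]
front [499.97395234 188.43128759  79.60540916] -1.7478089324477393 right [571.68200139  78.29678449  80.02307907] 2.5937213724395916
```

```bash
python3 -c "
from h import *
st(); go((542.4,223.7,191),92.3,12); go((542.4,223.7,71),92.3,12)"
```

```text
t 5.25 pos [420.  175.4 365.8] yaw 93.4 z [ 0.001  0.    -1.   ] q [-0.453, 0.129, -0.076, 2.021, 0.012, 0.991, 1.095] F [ 0.2  0.7 -0.7] open 46.6 g 0.0
shift [-1.04   0.34   1.458] turn [ 0.003 -0.265  0.025] | rows>= 6.0
shift [-1.039  0.34   2.458] turn [ 0.003 -0.265  0.025] | rows>= 8.0
```

>>> drive_tool:
  rows:
    - [-0.52,0.17,0.73,0,-0.265,0.025,0.05]
    - [-0.52,0.17,0.73,0,-0.265,0.025,0.05]
    - [-0.52,0.17,0.73,0,-0.265,0.025,0.05]
    - [-0.52,0.17,0.73,0,-0.265,0.025,0.05]

```text
clock: 5.58
eef_pos: [481.2, 200.0, 273.5]
ee_rot: [-0.061, 2.937, 0.006]
force: [0.5, -0.1, 1.4]
opening: 0.523
grip_force: 0.0
```

```bash
python3 -c "
from h import *
st(); go((542.4,223.7,191),92.3,12)"
```

```text
t 5.5833 pos [481.2 200.  273.5] yaw 92.4 z [ 0.202  0.008 -0.979] q [-0.523, 0.25, -0.052, 2.149, 0.214, 0.577, 0.87] F [ 0.5 -0.1  1.4] open 48.6 g 0.0
shift [-0.368  0.177  0.778] turn [-0.    -0.007  0.001] | rows>= 3.0
```

>>> drive_tool:
  rows:
    - [-0.37,0.177,0.778,0,0,0,0.05]
    - [-0.37,0.177,0.778,0,0,0,0.05]
    - [-0.37,0.177,0.778,0,0,0,0.05]
    - [-0.37,0.177,0.778,0,0,0,0.05]
    - [-0.37,0.177,0.778,0,0,0,0.05]
    - [-0.37,0.177,0.778,0,0,0,0.05]

```text
clock: 6.08
eef_pos: [542.0, 222.8, 196.6]
ee_rot: [-0.058, 2.933, 0.009]
force: [0.1, 0.7, -0.2]
opening: 0.521
grip_force: 0.0
```

```bash
python3 -c "
from h import *
st(); go((542.4,223.7,120),92.3,12);go((542.4,223.7,71),92.3,12)"
```

```text
t 6.0833 pos [542.  222.8 196.6] yaw 92.3 z [ 0.206  0.01  -0.978] q [-0.525, 0.432, -0.02, 2.106, 0.257, 0.433, 0.843] F [ 0.1  0.7 -0.2] open 48.5 g 0.0
shift [0.128 0.007 0.626] turn [ 0.002 -0.002 -0.001] | rows>= 2.0
shift [0.213 0.006 1.025] turn [ 0.002 -0.002 -0.001] | rows>= 4.0
```

>>> drive_tool:
  rows:
    - [0.09,0.006,0.4,0,0,0,0.05]
    - [0.15,0.006,0.7,0,0,0,0.05]
    - [0.187,0.006,0.9,0,0,0,0.05]
    - [0.2,0.006,0.96,0,0,0,0.05]
    - [0.208,0.006,1.0,0,0,0,0.05]
    - [0.208,0.006,1.0,0,0,0,0.05]

```text
clock: 6.58
eef_pos: [542.5, 224.3, 74.3]
ee_rot: [-0.059, 2.932, 0.009]
force: [0.1, 0.5, -0.0]
opening: 0.522
grip_force: 0.0
```

>>> drive_tool:
  rows:
    - [0.005,0,0.025,0,0,0,0.05]
    - [0.005,0,0.025,0,0,0,-1]
    - [0.005,0,0.025,0,0,0,-1]
    - [0.005,0,0.025,0,0,0,-1]
    - [0.005,0,0.025,0,0,0,-1]
    - [0.005,0,0.025,0,0,0,-1]

```text
clock: 7.08
eef_pos: [542.7, 224.2, 70.9]
ee_rot: [-0.058, 2.932, 0.01]
force: [-0.8, 0.5, 7.2]
opening: 0.278
grip_force: 30.0
```

```bash
python3 -c "
from h import *
st()"
```

```text
t 7.0833 pos [542.7 224.2  70.9] yaw 92.3 z [ 0.207  0.011 -0.978] q [-0.604, 0.644, 0.09, 2.193, 0.341, 0.128, 0.74] F [-0.8  0.5  7.2] open 25.8 g 30.0
```

>>> drive_tool:
  rows:
    - [-0.04,0,-0.2,0,0,0,-1]
    - [-0.1,0,-0.45,0,0,0,-1]
    - [-0.15,0,-0.7,0,0,0,-1]
    - [-0.18,0,-0.85,0,0,0,-1]
    - [-0.18,0,-0.85,0,0,0,-1]

```text
clock: 7.5
eef_pos: [543.9, 224.4, 178.5]
ee_rot: [-0.057, 2.928, 0.013]
force: [-0.2, 0.2, -1.1]
opening: 0.278
grip_force: 30.0
```

```bash
python3 -c "
from h import *
st(); go((491.5,406,125),92.3,12);go((491.5,406,54),92.3,12)"
```

```text
t 7.5 pos [543.9 224.4 178.5] yaw 92.3 z [ 0.211  0.013 -0.977] q [-0.522, 0.46, -0.027, 2.12, 0.296, 0.387, 0.801] F [-0.2  0.2 -1.1] open 25.9 g 30.0
shift [0.464 1.527 0.363] turn [ 0.006  0.005 -0.002] | rows>= 5.0
shift [0.59  1.524 0.942] turn [ 0.006  0.005 -0.002] | rows>= 6.0
```

>>> drive_tool:
  rows:
    - [0.2,0.8,-0.03,0,0,0,-1]
    - [0.2,0.8,-0.03,0,0,0,-1]
    - [0.2,0.8,-0.03,0,0,0,-1]

```text
clock: 7.75
eef_pos: [512.5, 324.3, 172.6]
ee_rot: [-0.064, 2.933, 0.014]
force: [0.2, 0.9, -0.7]
opening: 0.277
grip_force: 30.0
```

>>> drive_tool:
  rows:
    - [0.17,0.727,-0.04,0,0,0,-1]
    - [0.17,0.727,-0.04,0,0,0,-1]
    - [0.264,0.727,0.395,0,0,0,-1]
    - [0.264,0.727,0.395,0,0,0,-1]
    - [0.264,0.727,0.395,0,0,0,-1]
    - [0.264,0.727,0.395,0,0,0,-1]

```text
clock: 8.25
eef_pos: [489.4, 403.6, 119.5]
ee_rot: [-0.058, 2.935, 0.004]
force: [0.0, 0.4, -0.0]
opening: 0.277
grip_force: 30.0
```

```bash
python3 -c "
from h import *
st(); go((491.5,406,54),92.3,12)"
```

```text
t 8.25 pos [489.4 403.6 119.5] yaw 92.3 z [ 0.205  0.007 -0.979] q [-0.901, 0.604, 0.068, 2.035, 0.305, 0.377, 0.486] F [ 0.   0.4 -0. ] open 25.7 g 30.0
shift [0.094 0.02  0.538] turn [-0.002 -0.004 -0.001] | rows>= 2.0
```

>>> drive_tool:
  rows:
    - [0.05,0.02,0.25,0,0,0,-1]
    - [0.08,0.02,0.43,0,0,0,-1]
    - [0.094,0.02,0.5,0,0,0,-1]
    - [0.096,0.02,0.535,0,0,0,-1]
    - [0.096,0.02,0.54,0,0,0,-1]
    - [0.096,0.02,0.54,0,0,0,-1]

```text
clock: 8.75
eef_pos: [492.6, 407.7, 55.9]
ee_rot: [-0.057, 2.932, 0.01]
force: [-0.1, 0.5, -0.9]
opening: 0.276
grip_force: 30.0
```

>>> drive_tool:
  rows:
    - [0,0,0,0,0,0,0.05]
    - [0,0,0,0,0,0,0.05]
    - [0,0,0,0,0,0,0.05]
    - [-0.05,0,-0.25,0,0,0,0.05]
    - [-0.12,0,-0.6,0,0,0,0.05]
    - [-0.18,0,-0.9,0,0,0,0.05]
    - [-0.18,0,-0.9,0,0,0,0.05]
    - [-0.18,0,-0.9,0,0,0,0.05]

```text
clock: 9.42
eef_pos: [491.5, 408.5, 167.9]
ee_rot: [-0.057, 2.929, 0.015]
force: [-0.6, -0.1, -0.6]
opening: 0.524
grip_force: 0.0
```

```bash
python3 -c "
from h import *
st(); go((544,139.8,190),92.3,12);go((544,139.8,71),92.3,12)
p,d,m=grab('wrist','w2.png')"
```

```text
t 9.4167 pos [491.5 408.5 167.9] yaw 92.3 z [ 0.21   0.014 -0.978] q [-0.881, 0.535, 0.034, 1.997, 0.29, 0.476, 0.508] F [-0.6 -0.1 -0.6] open 48.8 g 0.0
shift [-0.382 -2.253 -0.121] turn [ 0.008  0.003 -0.002] | rows>= 7.0
shift [-0.173 -2.259  0.849] turn [ 0.008  0.003 -0.002] | rows>= 7.0
```

View pics/w2.png

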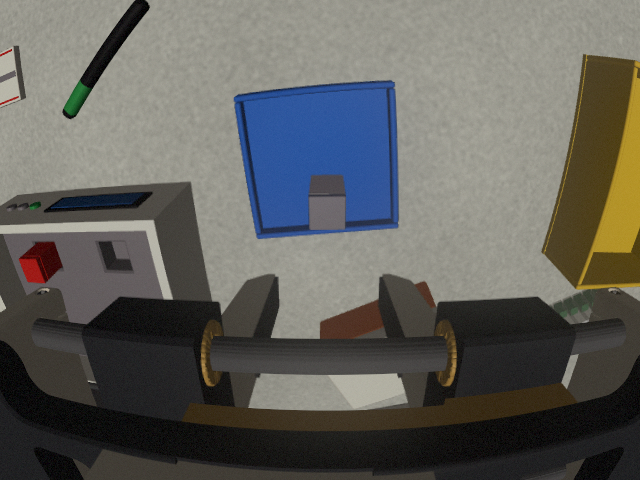

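White stands in the tray at (327,200). Red stays in its well at (40,262).

>>> drive_tool:
  rows:
    - [-0.13,-0.8,-0.06,0,0,0,0.05]
    - [-0.13,-0.8,-0.06,0,0,0,0.05]
    - [-0.13,-0.8,-0.06,0,0,0,0.05]

```text
clock: 9.72
eef_pos: [508.0, 305.8, 173.6]
ee_rot: [-0.053, 2.935, 0.001]
force: [0.8, -0.1, -0.9]
opening: 0.524
grip_force: 0.0
```

>>> drive_tool:
  rows:
    - [-0.13,-0.8,-0.03,0,0,0,0.05]
    - [-0.13,-0.8,-0.03,0,0,0,0.05]
    - [-0.13,-0.8,-0.03,0,0,0,0.05]

```text
clock: 9.97
eef_pos: [526.2, 210.2, 180.1]
ee_rot: [-0.052, 2.936, 0.002]
force: [0.1, -0.2, 0.3]
opening: 0.526
grip_force: 0.0
```

>>> drive_tool:
  rows:
    - [-0.12,-0.65,-0.03,0,0,0,0.05]
    - [-0.12,-0.65,-0.03,0,0,0,0.05]
    - [-0.12,-0.65,-0.03,0,0,0,0.05]
    - [-0.12,-0.65,-0.03,0,0,0,0.05]
    - [-0.12,-0.65,-0.03,0,0,0,0.05]

```text
clock: 10.38
eef_pos: [542.5, 139.5, 186.7]
ee_rot: [-0.058, 2.935, 0.009]
force: [-0.4, 0.3, -0.0]
opening: 0.526
grip_force: 0.0
```

```bash
python3 -c "
from h import *
st(); go((544,139.8,71),92.3,12)"
```

```text
t 10.3833 pos [542.5 139.5 186.7] yaw 92.3 z [ 0.205  0.01  -0.979] q [-0.332, 0.419, -0.081, 2.171, 0.29, 0.372, 0.946] F [-0.4  0.3 -0. ] open 48.9 g 0.0
shift [0.185 0.    0.947] turn [ 0.002 -0.004 -0.001] | rows>= 3.0
```

>>> drive_tool:
  rows:
    - [0.08,0.0,0.4,0,0,0,0.05]
    - [0.14,0.0,0.7,0,0,0,0.05]
    - [0.17,0.0,0.88,0,0,0,0.05]
    - [0.185,0,0.945,0,0,0,0.05]
    - [0.185,0,0.945,0,0,0,0.05]
    - [0.185,0,0.945,0,0,0,-1]
    - [0.185,0,0.945,0,0,0,-1]
    - [0.185,0,0.945,0,0,0,-1]
    - [0.185,0,0.945,0,0,0,-1]
    - [0.185,0,0.945,0,0,0,-1]

```text
clock: 11.22
eef_pos: [544.7, 140.2, 72.8]
ee_rot: [-0.059, 2.932, 0.01]
force: [0.1, -0.1, -0.6]
opening: 0.281
grip_force: 30.0
```

```bash
python3 -c "
from h import *
st()"
```

```text
t 11.2167 pos [544.7 140.2  72.8] yaw 92.3 z [ 0.207  0.011 -0.978] q [-0.379, 0.622, -0.019, 2.249, 0.831, 0.109, 0.398] F [ 0.1 -0.1 -0.6] open 26.1 g 30.0
```

>>> drive_tool:
  rows:
    - [-0.04,0,-0.2,0,0,0,-1]
    - [-0.1,0,-0.45,0,0,0,-1]
    - [-0.15,0,-0.7,0,0,0,-1]
    - [-0.18,0,-0.85,0,0,0,-1]
    - [-0.18,0,-0.85,0,0,0,-1]
    - [-0.18,0,-0.85,0,0,0,-1]

```text
clock: 11.72
eef_pos: [545.2, 139.1, 177.7]
ee_rot: [-0.057, 2.931, 0.01]
force: [0.0, -0.1, -0.7]
opening: 0.28
grip_force: 30.0
```

```bash
python3 -c "
from h import *
st(); go((443,400,175),92.3,12); go((443,400,120),92.3,12)"
```

```text
t 11.7167 pos [545.2 139.1 177.7] yaw 92.2 z [ 0.209  0.011 -0.978] q [-0.109, 0.457, -0.384, 2.163, 0.63, 0.425, 0.608] F [ 0.  -0.1 -0.7] open 26.0 g 30.0
shift [ 0.755  2.205 -0.132] turn [ 0.003  0.001 -0.002] | rows>= 7.0
shift [0.851 2.204 0.316] turn [ 0.003  0.001 -0.002] | rows>= 7.0
```

>>> drive_tool:
  rows:
    - [0.25,0.75,-0.05,0,0,0,-1]
    - [0.25,0.75,-0.05,0,0,0,-1]
    - [0.25,0.75,-0.05,0,0,0,-1]

```text
clock: 11.97
eef_pos: [508.1, 233.9, 175.4]
ee_rot: [-0.066, 2.934, 0.014]
force: [-0.1, 1.4, -1.2]
opening: 0.277
grip_force: 30.0
```

>>> drive_tool:
  rows:
    - [0.25,0.75,-0.04,0,0,0,-1]
    - [0.25,0.75,-0.04,0,0,0,-1]
    - [0.25,0.75,-0.04,0,0,0,-1]

```text
clock: 12.22
eef_pos: [473.3, 323.7, 173.8]
ee_rot: [-0.069, 2.934, 0.015]
force: [0.3, 1.3, -0.8]
opening: 0.276
grip_force: 30.0
```

>>> drive_tool:
  rows:
    - [0.25,0.7,-0.04,0,0,0,-1]
    - [0.25,0.7,-0.04,0,0,0,-1]
    - [0.3,0.7,0.2,0,0,0,-1]
    - [0.345,0.7,0.4,0,0,0,-1]
    - [0.345,0.7,0.4,0,0,0,-1]
    - [0.345,0.7,0.4,0,0,0,-1]

```text
clock: 12.72
eef_pos: [441.5, 398.9, 117.8]
ee_rot: [-0.061, 2.935, 0.003]
force: [0.5, -0.0, -0.5]
opening: 0.279
grip_force: 30.0
```

```bash
python3 -c "
from h import *
st(); go((443,400,56),92.3,12)"
```

```text
t 12.7167 pos [441.5 398.9 117.8] yaw 92.4 z [ 0.204  0.006 -0.979] q [-0.747, 0.584, -0.242, 2.106, 0.743, 0.443, -0.002] F [ 0.5 -0.  -0.5] open 25.9 g 30.0
shift [0.092 0.01  0.506] turn [-0.002 -0.005  0.002] | rows>= 2.0
```

>>> drive_tool:
  rows:
    - [0.05,0.01,0.25,0,0,0,-1]
    - [0.08,0.01,0.4,0,0,0,-1]
    - [0.09,0.01,0.47,0,0,0,-1]
    - [0.096,0.01,0.505,0,0,0,-1]
    - [0.096,0.01,0.51,0,0,0,-1]
    - [0.096,0.01,0.51,0,0,0,-1]

```text
clock: 13.22
eef_pos: [444.5, 401.3, 58.4]
ee_rot: [-0.058, 2.932, 0.01]
force: [0.1, -0.4, -0.3]
opening: 0.282
grip_force: 30.0
```

>>> drive_tool:
  rows:
    - [0,0,0,0,0,0,0.05]
    - [0,0,0,0,0,0,0.05]
    - [0,0,0,0,0,0,0.05]
    - [-0.05,0,-0.25,0,0,0,0.05]
    - [-0.12,0,-0.6,0,0,0,0.05]
    - [-0.18,0,-0.9,0,0,0,0.05]
    - [-0.18,0,-0.9,0,0,0,0.05]
    - [-0.18,0,-0.9,0,0,0,0.05]

```text
clock: 13.88
eef_pos: [443.9, 401.4, 170.4]
ee_rot: [-0.056, 2.93, 0.014]
force: [0.0, -0.4, -0.5]
opening: 0.525
grip_force: 0.0
```

```bash
python3 - <<'E'
from h import *
st()
p,d,m=grab('wrist','w3.png')
# fit kinematics
from scipy.optimize import least_squares
D=[eval(l,{}) for l in open('log.txt')]
def T(rv=None,t=(0,0,0)):
    M=np.eye(4); M[:3,3]=t
    if rv is not None: M[:3,:3]=R.from_rotvec(rv).as_matrix()
    return M
def fk(x,q):
    # base offset xyz+yaw, then joints z,y,z,y,z,y,z with offset x/y/z between
    M=T([0,0,x[0]],[x[1],x[2],0])
    s=x[15:22]
    ax=[2,1,2,1,2,1,2]
    L=[(0,0,x[3]),(x[4],0,0),(0,0,x[5]),(x[6],0,0),(0,0,x[7]),(x[8],0,0),(0,0,x[9])]
    # T: L0, J1.. 
    off=[np.array(v) for v in ((0,0,0),(x[4],0,x[3]),(0,0,x[5]),(x[6],x[10],0),(0,0,x[7]),(x[8],x[11],0),(0,0,x[9]))]
    for i in range(7):
        rv=np.zeros(3); rv[ax[i]]=q[i]*S[i]
        M=M@T(None,off[i])@T(rv)
    M=M@T([0,0,x[12]],[0,0,x[13]])
    return M
import itertools
Q=[np.array(a[0]) for a in D];P=[np.array(a[1]) for a in D];O=[R.from_rotvec(a[2]) for a in D]
def res(x):
    r=[]
    for q,p,o in zip(Q,P,O):
        M=fk(x,q); r+=list((M[:3,3]-p)/10)+list((o.inv()*R.from_matrix(M[:3,:3])).as_rotvec()*10)
    return r
best=None
for s1,s3,s5,s7 in itertools.product((1,-1),repeat=4):
    S=[s1,1,s3,1,s5,1,s7]
    for y in (0,np.pi/2,-np.pi/2,np.pi):
        x0=np.array([0,0,0,360,0,420,0,400,0,0,0,0,y,250]+[0],float)
        f=least_squares(res,x0,max_nfev=12)
        if best is None or f.cost<best[0]: best=(f.cost,list(S),f.x)
c,S,x=best; f=least_squares(res,x)
print(f.cost,S,np.round(f.x,3).tolist()); r=np.array(f.fun).reshape(-1,6); print(np.abs(r).max(0)*[10,10,10,.1,.1,.1])
np.savez('kin.npz',x=f.x,S=S)
E
```

```text
t 13.8833 pos [443.9 401.4 170.4] yaw 92.2 z [ 0.21   0.014 -0.978] q [-0.676, 0.512, -0.337, 2.064, 0.66, 0.552, 0.086] F [ 0.  -0.4 -0.5] open 48.8 g 0.0
0.7477664878409145 [-1, 1, -1, 1, -1, 1, -1] [-0.023, 0.492, -4.481, 279.806, 3.832, 649.152, -7.78, 443.163, -5.283, 515.813, -42.81, 2.605, -4.735, -195.691, 0.0]
[7.12900157e+00 2.75069204e+00 2.60780199e+00 4.91641323e-03
 1.04327980e-04 3.25980705e-04]
```

View pics/w3.png

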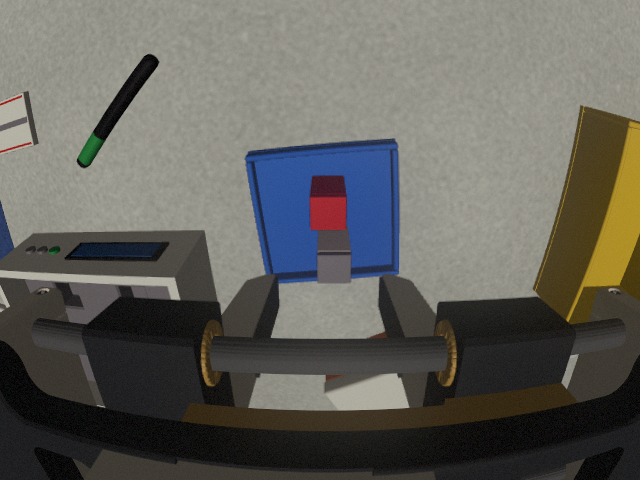

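Both standards stand in the tray, red at (328,203) and grey-topped white at (334,257). Next I'll refine the arm model and check which cell pick and place leans are reachable.

```bash
cat > kin.py <<'E'
import numpy as np
from scipy.optimize import least_squares
from scipy.spatial.transform import Rotation as R
S=np.array([-1,1,-1,1,-1,1,-1]); AX=[2,1,2,1,2,1,2]
LO=np.array([-2.57,-.35,-1.29,.11,-1.05,.11,-2.63]);HI=np.array([2.57,1.97,1.29,2.56,4.19,1.86,2.63])
def fk(x,q):
    off=np.zeros((8,3)); off[1:]=x[:21].reshape(7,3)
    M=R.from_euler('z',x[21]); p=np.zeros(3)
    p[2]=0
    for i in range(7):
        p=p+M.apply(off[i]); M=M*R.from_rotvec(np.eye(3)[AX[i]]*q[i]*S[i])
    p=p+M.apply(off[7]); return p,M*R.from_euler('z',x[22])
def x0():
    o=np.zeros((7,3)); o[0,2]=280;o[1,2]=325;o[2,2]=325;o[3,2]=220;o[4,2]=220;o[5,2]=160;o[6,2]=160
    return np.r_[o.ravel(),-.023,-4.735]
def fit():
    D=[eval(l,{}) for l in open('log.txt')]; a=x0()
    def res(x):
        r=list((x-a)[:21]/1000)
        for q,p,o in D:
            P,M=fk(x,np.array(q)); r+=list((P-p)/2)+list((R.from_rotvec(o).inv()*M).as_rotvec()*200)
        return r
    f=least_squares(res,a); r=np.array(f.fun[21:]).reshape(-1,6); return f.x,np.abs(r).max(0)/[.5,.5,.5,200,200,200]
def pose(pos,z,y):
    return np.array(pos,float),R.from_matrix(np.stack([np.cross(y,z),y,z],1))
def ik(x,tp,tr,q0,w=.02):
    def res(q):
        p,M=fk(x,q); return np.r_[(p-tp)/5,(M.inv()*tr).as_rotvec()*40,w*(q-q0)]
    f=least_squares(res,np.clip(q0,LO+.02,HI-.02),bounds=(LO+.01,HI-.01),max_nfev=60); p,M=fk(x,f.x)
    return f.x,np.linalg.norm(p-tp),np.degrees((M.inv()*tr).magnitude())
E
python3 - <<'E'
from kin import *
x,r=fit(); print(np.round(x,1).tolist(),r); np.save('kx.npy',x)
rng=np.random.default_rng(0)
D=[eval(l,{}) for l in open('log.txt')]; qs=np.array(D[-1][0])
cells=dict(c0=((461,-29.6),-7.6),c1=((460,-150),14.7),c2=((466,-254),18.1),c3=((418.6,-329.5),-10.9))
def tool(az,lean,roll): # tool z leaning toward az; y horizontal (roll=+1: y = az+90)
    a=np.radians(az);l=np.radians(lean);h=np.array([np.cos(a),np.sin(a),0])
    return h*np.sin(l)+np.array([0,0,-1])*np.cos(l), roll*np.array([-np.sin(a),np.cos(a),0])
seeds=[qs,np.r_[qs[:4],1.5,.8,0],np.r_[qs[:4],3,.8,0],np.r_[qs[:4],3,.8,2],np.r_[qs[:4],3,.8,-2],np.r_[qs[:4],0,1.2,1.5],np.r_[qs[:4],0,1.2,-1.5]]
def best(pos,z,y):
    out=[]
    for s in seeds:
        q,e,a=ik(x,*pose(pos,z,y),s)
        if e<3 and a<1.5: out.append(q)
    return out
for n,((cx,cy),yw) in cells.items():
    for lean in (0,15,30,45):
        for roll in (1,-1):
            z,y=tool(yw,lean,roll); o=best((cx-15,cy,25),z,y)
            print(n,lean,roll,len(o),[np.round(q[3:],1).tolist() for q in o[:2]])
for k,pg in enumerate([(650.8,-64.8),(643.8,-131.5),(637.6,-197.8),(631.5,-264.1)]):
    for lean in (45,60,75,90):
        s=''
        for az in range(-180,180,30):
            for roll in (1,-1):
                z,y=tool(az,lean,roll); s+='.+'[len(best((*pg,80),z,y))>0]
            s+=' '
        print(k,lean,s)
E
```

```text
[0.0, -14.9, 283.6, 0.0, -14.9, 323.5, -0.0, -13.2, 323.5, 0.0, -13.2, 221.1, -0.0, -0.2, 221.1, 0.0, -0.2, 158.7, 0.0, -0.0, 158.7, -0.0, -4.7] [6.08805138e-05 3.49839058e-05 2.58109467e-05 4.78497002e-08
 1.37866622e-09 3.17350010e-09]
c0 0 1 6 [[2.4, 1.0, 0.2, 0.4], [2.4, 1.1, 0.2, 0.2]]
c0 0 -1 1 [[2.4, 0.8, 0.1, -2.6]]
c0 15 1 6 [[2.5, 2.1, 0.6, -0.8], [2.5, 2.1, 0.6, -0.8]]
c0 15 -1 6 [[2.6, 2.3, 0.5, 2.1], [2.6, 2.3, 0.5, 2.1]]
c0 30 1 0 []
c0 30 -1 0 []
c0 45 1 0 []
c0 45 -1 0 []
c1 0 1 6 [[2.3, 0.9, 0.2, 1.1], [2.3, 1.1, 0.3, 0.9]]
c1 0 -1 3 [[2.3, -0.0, 0.1, -1.1], [2.3, 0.9, 0.2, -2.1]]
c1 15 1 6 [[2.5, 2.1, 0.4, 0.0], [2.5, 2.2, 0.4, -0.1]]
c1 15 -1 4 [[2.5, 3.4, 0.3, 1.9], [2.5, 4.0, 0.5, 1.3]]
c1 30 1 6 [[2.6, 2.1, 0.9, 0.2], [2.6, 2.1, 0.9, 0.2]]
c1 30 -1 0 []
c1 45 1 0 []
c1 45 -1 0 []
c2 0 1 6 [[2.2, 0.9, 0.4, 1.4], [2.2, 1.0, 0.4, 1.3]]
c2 0 -1 3 [[2.2, 0.4, 0.2, -1.2], [2.2, 0.8, 0.3, -1.6]]
c2 15 1 6 [[2.3, 1.8, 0.2, 0.6], [2.3, 2.0, 0.1, 0.4]]
c2 15 -1 6 [[2.3, 1.7, 0.3, -2.4], [2.3, 4.0, 0.1, 1.5]]
c2 30 1 6 [[2.4, 2.3, 0.4, 0.3], [2.4, 2.6, 0.3, 0.0]]
c2 30 -1 
[... 470 characters left out ...]
]]
c3 45 1 0 []
c3 45 -1 0 []
0 45 ++ ++ ++ ++ ++ ++ ++ ++ ++ ++ ++ ++ 
0 60 ++ ++ ++ ++ ++ ++ ++ ++ ++ ++ ++ ++ 
0 75 .. ++ ++ ++ ++ ++ ++ ++ ++ ++ ++ .. 
0 90 .. .. ++ ++ ++ ++ +. ++ ++ ++ ++ .. 
1 45 ++ ++ ++ ++ ++ ++ ++ ++ ++ ++ ++ ++ 
1 60 ++ ++ ++ ++ ++ ++ ++ ++ ++ ++ ++ ++ 
1 75 .. ++ ++ ++ ++ ++ ++ ++ ++ ++ ++ .. 
1 90 .. .. ++ ++ ++ ++ ++ ++ ++ ++ ++ .. 
2 45 ++ ++ ++ ++ ++ ++ ++ ++ ++ ++ ++ ++ 
2 60 ++ ++ ++ ++ ++ ++ ++ ++ ++ ++ ++ .. 
2 75 .. ++ ++ ++ ++ ++ ++ ++ ++ ++ ++ .. 
2 90 .. ++ ++ ++ ++ ++ ++ ++ ++ ++ .. .. 
3 45 ++ ++ ++ ++ ++ ++ ++ ++ ++ ++ ++ ++ 
3 60 ++ ++ ++ ++ ++ ++ ++ ++ ++ ++ ++ .. 
3 75 .. ++ ++ ++ ++ ++ ++ ++ ++ ++ .. .. 
3 90 .. ++ ++ ++ ++ ++ ++ .. ++ ++ .. ..
```

```bash
cat > plan.py <<'E'
from h import *
from kin import *
X=np.load('kx.npy')
PEG=np.array([(650.8,-64.8,12),(643.8,-131.5,12),(637.6,-197.8,12),(631.5,-264.1,12)])
def cellpos(save=None):
    p,d,m=grab('top',save); W=cloud(d,m); hsv=cv2.cvtColor(p,cv2.COLOR_RGB2HSV)
    H,S_,V=[hsv[...,i].astype(int) for i in range(3)]
    g=((H>45)&(H<85)&(S_>90)&(V>30)&(W[...,2]>19)&(W[...,2]<42)).astype(np.uint8)
    n,lab,s,c=cv2.connectedComponentsWithStats(g); out=[]
    for i in range(1,n):
        if s[i,4]<250: continue
        P=W[lab==i]; (cc,sz,_)=r=cv2.minAreaRect(P[:,:2].astype(np.float32)); b=cv2.boxPoints(r)
        e=max(b[1]-b[0],b[2]-b[1],key=lambda v:np.hypot(*v)); e=e if e[0]>0 else -e
        out.append((cc[0],cc[1],np.degrees(np.arctan2(e[1],e[0])))); print('cell c',np.round(cc,1),'yaw',round(out[-1][2],1),'size',np.round(sz,1))
    return out
def tool(az,lean,roll):
    a=np.radians(az);l=np.radians(lean);h=np.array([np.cos(a),np.sin(a),0])
    z=h*np.sin(l)+np.array([0,0,-1])*np.cos(l); y=roll*np.array([-np.sin(a),np.cos(a),0])
    return R.from_matrix(np.stack([np.cross(y,z),y,z],1))
def ikb(tp,tr,seeds,q0):
    best=None
    for s in seeds:
        q,e,a=ik(X,tp,tr,s)
        if e<3 and a<1.5:
            c=np.abs(q-q0).max()
            if best is None or c<best[0]: best=(c,q)
    return best
def rel(pos,rot,o=None):
    """scaled tool-frame move from measured pose"""
    o=o or observe(); c=R.from_rotvec(o['ee_rot'])
    return c.inv().apply(np.array(pos)-o['eef_pos'])/120, np.degrees((c.inv()*rot).as_rotvec())/45
def show(t,pos,rot,o=None):
    s,w=rel(pos,rot,o); print(t,np.round(s,3).tolist(),np.round(w,3).tolist(),'rows',round(max(np.linalg.norm(s)*120/41.7,np.linalg.norm(w)*45/7.16),1))
E
python3 - <<'E'
from plan import *
C=cellpos(); q0=observe()['qpos']
seeds0=[q0,np.r_[q0[:4],1.5,.8,0],np.r_[q0[:4],2.5,.8,-.5],np.r_[q0[:4],3,.8,2],np.r_[q0[:4],3,.8,-2]]
for (cx,cy,yw),pg in zip(sorted(C,key=lambda c:-c[1]),PEG):
    h=np.array([np.cos(np.radians(yw)),np.sin(np.radians(yw)),0])
    for lean in (10,15):
        pk=ikb(np.r_[cx,cy,0]-12*h+[0,0,26],tool(yw,lean,1),seeds0,q0)
        if not pk: print('nopick',lean);continue
        up=ikb(np.r_[cx,cy,0]-12*h+[0,0,226],tool(yw,lean,1),[pk[1]],pk[1])
        print('pick',lean,np.round(pk[1],2),'up',np.round(up[1],2) if up else None)
        u=up[1]
        for psi in (-5.5,-30,25):
            sd=[np.r_[u[:4],a,b,c] for a in (1,2,3,4) for b in (.8,1.5) for c in (-2,0,2)]
            pl=ikb(pg+[0,0,130],tool(psi,90-lean,-1),sd,u); print('  psi',psi,np.round(pl[1],2) if pl else None, pl and round(pl[0],2))
E
```

```text
cell c [460.9 -29.7] yaw -7.5 size [29.4 88.4]
cell c [ 460.1 -150.1] yaw 14.6 size [88.9 30. ]
cell c [ 466.3 -254.1] yaw 18.1 size [89.5 30. ]
cell c [ 418.7 -329.8] yaw -10.1 size [31.6 88.1]
pick 10 [ 0.28  0.74 -0.55  2.48  1.96  0.44 -0.63] up [ 0.65  0.36 -0.94  2.3   0.69  0.57  0.62]
  psi -5.5 None None
  psi -30 [-0.2   1.05 -0.26  2.48  2.24  1.81  1.42] 1.55
  psi 25 [ 0.93  1.2  -0.85  2.4   3.71  1.05  2.36] 3.01
pick 15 [ 0.37  0.8  -0.71  2.53  2.08  0.64 -0.76] up [ 0.74  0.38 -1.08  2.35  0.94  0.55  0.36]
  psi -5.5 None None
  psi -30 [-0.05  1.01 -0.46  2.48  2.25  1.79  1.6 ] 1.31
  psi 25 [ 0.97  1.18 -0.94  2.4   3.55  0.92  2.45] 2.61
pick 10 [ 0.58  0.72 -0.45  2.4   1.96  0.23  0.12] up [ 0.94  0.39 -0.88  2.23  0.47  0.53  1.56]
  psi -5.5 [ 0.8   1.36 -1.03  2.55  3.19  1.75  2.62] 2.72
  psi -30 [-0.08  1.07 -0.2   2.53  2.39  1.84  1.41] 1.92
  psi 25 [ 1.1   1.21 -0.89  2.33  3.84  0.86  2.29] 3.37
pick 15 [ 0.78  0.8  -0.71  2.44  2.08  0.4   0.05] up [ 1.07  0.41 -1.    2.28  0.58  0.45  1.47]
  psi -5.5 [ 0.8   1.29 -1.06  2.55  3.05  1.67  2.57] 2
[... 517 characters left out ...]
14 -0.82  2.51  3.22  1.5   2.35] 2.87
  psi -30 [ 0.28  1.03 -0.46  2.52  2.58  1.81  1.72] 2.23
  psi 25 [ 1.28  1.21 -1.02  2.25  3.84  0.55  2.28] 3.49
pick 10 [ 0.82  0.71 -0.3   2.3   1.69  0.12  0.32] up [ 1.06  0.38 -0.59  2.15  0.31  0.52  1.66]
  psi -5.5 [ 0.95  1.14 -0.66  2.45  3.47  1.46  2.25] 3.16
  psi -30 [0.12 1.07 0.03 2.53 2.75 1.82 1.38] 2.45
  psi 25 [ 1.47  1.4  -1.2   2.14  4.01  0.31  2.26] 3.71
pick 15 [ 1.    0.76 -0.52  2.35  2.09  0.27 -0.04] up [ 1.34  0.45 -0.94  2.19  0.63  0.49  1.36]
  psi -5.5 [ 1.07  1.16 -0.88  2.44  3.3   1.29  2.43] 2.68
  psi -30 [ 0.46  1.02 -0.46  2.51  2.75  1.76  1.81] 2.12
  psi 25 [ 1.46  1.34 -1.21  2.15  3.8   0.26  2.41] 3.17
```

```bash
cat > search.py <<'E'
from plan import *
C=[(460.9,-29.7,-7.5),(460.1,-150.1,14.6),(466.3,-254.1,18.1),(418.7,-329.8,-10.1)]
q0=np.array([-.3,.55,-.1,2.2,.8,.5,.3]); mar=lambda q: np.min(np.minimum(q-LO,HI-q))
S0=[np.r_[q0[:4],a,.6,c] for a in (.3,1.8,3.2) for c in (-1.5,0.5,2)]
def sols(p,r,S0):
    o=[]
    for s in S0:
        q,e,a=ik(X,p,r,s,.05)
        if e<3 and a<1.5 and not any(np.abs(q-k).max()<.25 for k in o): o.append(q)
    return o
for i,((cx,cy,yw),pg) in enumerate(zip(C,PEG)):
    h=np.array([np.cos(np.radians(yw)),np.sin(np.radians(yw)),0]); L=[]
    for lean in (12,20,28):
        for roll in (1,-1):
            for u in sols(np.r_[cx,cy,0]-10*h+[0,0,26],tool(yw,lean,roll),S0):
                if mar(u)<.02: continue
                for psi in (-30,0,30,60,90):
                    q=u
                    for z in (130,75):
                        SS=[q]+([np.r_[u[:4],a,b,c] for a in (1.5,3) for b in (.6,1.4) for c in (-1.8,0,1.8)] if z==130 else [])
                        r=ikb(pg+[0,0,z],tool(psi,90-lean,-roll),SS,u)
                        if not r: break
                        q=r[1]
                    else: L.append((np.abs(q-u).max(),lean,roll,psi,round(mar(q),2),round(mar(u),2),np.round(u,2).tolist(),np.round(q,2).tolist()))
    L=[l for l in L if l[4]>.08]; L.sort(key=lambda l:l[0]-1.5*min(l[4],.4)); print('cell',i); [print('  %.2f'%l[0],*l[1:]) for l in L[:6]]
E
time timeout 500 python3 search.py
```

```text
cell 0
  1.65 12 1 -30 0.09 0.08 [0.47, 0.84, -0.86, 2.48, 1.85, 0.68, -0.53] [-0.46, 1.17, 0.11, 2.47, 2.28, 1.59, 1.12]
  2.30 12 1 30 0.16 0.08 [0.47, 0.84, -0.86, 2.48, 1.85, 0.68, -0.53] [0.32, 1.12, 0.1, 2.36, 4.03, 1.65, 1.78]
  2.45 12 1 30 0.15 0.07 [0.3, 0.75, -0.58, 2.49, 2.04, 0.49, -0.71] [0.27, 1.13, 0.18, 2.37, 4.03, 1.71, 1.74]
  3.75 12 -1 90 0.24 0.04 [-0.07, 0.7, -0.04, 2.52, 2.89, 0.29, 1.59] [0.71, 1.17, -0.46, 1.61, -0.81, 1.26, -2.15]
  4.27 12 -1 90 0.18 0.06 [0.15, 0.71, -0.35, 2.5, 2.3, 0.37, 2.17] [0.66, 1.15, -0.37, 1.62, -0.87, 1.31, -2.1]
  4.34 12 -1 90 0.22 0.03 [-0.26, 0.73, 0.25, 2.53, 3.52, 0.33, 0.98] [0.7, 1.16, -0.43, 1.61, -0.83, 1.28, -2.14]
cell 1
  2.01 20 1 30 0.24 0.08 [0.96, 0.92, -0.96, 2.48, 2.09, 0.6, 0.09] [0.99, 1.12, -0.7, 2.27, 3.95, 0.76, 2.1]
  2.18 12 1 30 0.14 0.15 [0.75, 0.78, -0.7, 2.41, 1.87, 0.38, 0.23] [1.05, 1.23, -0.74, 2.26, 4.05, 0.84, 2.15]
  4.19 20 -1 90 0.33 0.05 [0.4, 0.73, -0.09, 2.51, 3.47, 0.41, 1.84] [0.74, 1.11, -0.4, 1.57, -0.72, 1.27, -2.2]
  4.17 12 -1 90 0.22 0.06 [0.36, 0.7, -0.11, 2.43, 3.34, 0.17, 1.9] 
[... 974 characters left out ...]
-30 0.09 0.11 [1.38, 1.01, -1.04, 2.45, 2.26, 0.7, -0.04] [0.25, 0.94, -0.12, 2.47, 2.79, 1.36, 1.57]
  1.78 28 -1 0 0.2 0.04 [0.29, 0.94, 0.69, 2.52, 4.06, 1.0, 1.18] [1.21, 1.24, -1.09, 2.36, 3.01, 0.93, -0.37]
  1.76 20 1 0 0.15 0.18 [1.25, 0.89, -0.89, 2.38, 2.03, 0.54, 0.08] [0.65, 1.03, -0.16, 2.41, 3.62, 1.4, 1.84]
  1.88 28 1 0 0.17 0.11 [1.38, 1.01, -1.04, 2.45, 2.26, 0.7, -0.04] [0.68, 0.93, -0.23, 2.39, 3.54, 1.15, 1.84]
  1.91 12 1 0 0.17 0.17 [1.0, 0.76, -0.55, 2.31, 1.74, 0.28, 0.29] [0.91, 1.17, -0.5, 2.39, 3.64, 1.41, 2.16]
  1.90 28 1 -30 0.09 0.1 [1.2, 0.87, -0.73, 2.46, 2.63, 0.55, -0.45] [0.15, 0.95, 0.03, 2.47, 2.83, 1.34, 1.45]
real	8m18.190s
user	8m17.541s
sys	0m0.145s
```

```bash
cat >> plan.py <<'E'
def pickpose(c,lean,back=10,gz=22.5,up=0,roll=1):
    cx,cy,yw=c; h=np.array([np.cos(np.radians(yw)),np.sin(np.radians(yw)),0]); t=tool(yw,lean,roll)
    return np.array([cx,cy,gz+up])-back*h-3*t.as_matrix()[:,2], t
E
cat > pk.py <<'E'
import sys; from plan import *
a=eval(sys.argv[1]); st()
for up in sys.argv[2:]:
    p,t=pickpose(*a,up=float(up)); show('up'+up+str(np.round(p,1)),p,t)
E
python3 pk.py "((460.9,-29.7,-7.5),12)" 130
```

```text
t 13.9833 pos [442.9 400.4 167.6] yaw 92.3 z [ 0.207  0.01  -0.978] q [-0.678, 0.516, -0.335, 2.066, 0.661, 0.551, 0.085] F [-0.  -0.1 -0.4] open 49.3 g 0.0
up130[450.4 -28.3 155.4] [0.097, -3.572, 0.076] [0.047, -0.001, 0.212] rows 10.3
```

>>> drive_tool:
  rows:
    - [0.02,-0.9,0,0,0,0,0.05]
    - [0.02,-0.9,0,0,0,0,0.05]
    - [0.02,-0.9,0,0,0,0,0.05]

```text
clock: 14.23
eef_pos: [443.5, 288.3, 165.0]
ee_rot: [-0.058, 2.936, 0.002]
force: [0.2, -0.3, 0.2]
opening: 0.529
grip_force: 0.0
```

>>> drive_tool:
  rows:
    - [0.02,-0.9,0,0,0,0,0.05]
    - [0.02,-0.9,0,0,0,0,0.05]
    - [0.02,-0.9,0,0,0,0,0.05]

```text
clock: 14.48
eef_pos: [445.1, 180.2, 164.6]
ee_rot: [-0.057, 2.937, 0.003]
force: [-0.3, -0.5, -0.5]
opening: 0.524
grip_force: 0.0
```

>>> drive_tool:
  rows:
    - [0.02,-0.9,0,0.047,0,0.212,0.05]
    - [0.02,-0.9,0,0.047,0,0.212,0.05]
    - [0.02,-0.9,0,0.047,0,0.212,0.05]

```text
clock: 14.73
eef_pos: [447.1, 73.2, 164.2]
ee_rot: [0.198, 2.931, -0.024]
force: [-0.2, 0.1, -0.3]
opening: 0.523
grip_force: 0.0
```

>>> drive_tool:
  rows:
    - [0.02,-0.8,0,0,0,0,0.05]
    - [0.02,-0.8,0,0,0,0,0.05]
    - [0.02,-0.8,0,0,0,0,0.05]
    - [0.02,-0.8,0,0,0,0,0.05]
    - [0.02,-0.8,0,0,0,0,0.05]

```text
clock: 15.15
eef_pos: [433.5, -18.4, 164.1]
ee_rot: [0.194, 2.929, -0.019]
force: [-0.8, -0.4, -0.1]
opening: 0.526
grip_force: 0.0
```

```bash
python3 pk.py "((460.9,-29.7,-7.5),12)" 60 0
```

```text
t 15.15 pos [433.5 -18.4 164.1] yaw 82.4 z [ 0.203 -0.027 -0.979] q [0.067, 0.352, -0.252, 2.449, 0.769, 0.209, 0.533] F [-0.8 -0.4 -0.1] open 48.9 g 0.0
up60[450.4 -28.3  85.4] [-0.013, -0.064, 0.673] [0.0, -0.004, -0.002] rows 1.9
up0[450.4 -28.3  25.4] [0.09, -0.064, 1.162] [0.0, -0.004, -0.002] rows 3.4
```

>>> drive_tool:
  rows:
    - [-0.013,-0.064,0.5,0,0,0,0.05]
    - [-0.013,-0.064,0.673,0,0,0,0.05]
    - [-0.013,-0.064,0.673,0,0,0,0.05]
    - [-0.013,-0.064,0.673,0,0,0,0.05]
    - [-0.013,-0.064,0.673,0,0,0,0.05]

```text
clock: 15.57
eef_pos: [448.2, -28.8, 100.5]
ee_rot: [0.186, 2.931, -0.041]
force: [-0.0, -0.3, -0.0]
opening: 0.526
grip_force: 0.0
```

```bash
python3 pk.py "((460.9,-29.7,-7.5),12)" 0
```

```text
t 15.5667 pos [448.2 -28.8 100.5] yaw 82.6 z [ 0.2   -0.041 -0.979] q [0.099, 0.516, -0.285, 2.472, 1.695, 0.208, -0.37] F [-0.  -0.3 -0. ] open 48.9 g 0.0
up0[450.4 -28.3  25.4] [0.11, 0.016, 0.616] [-0.018, -0.005, 0.007] rows 1.8
```

>>> drive_tool:
  rows:
    - [0.05,0.01,0.2,-0.018,0,0,0.05]
    - [0.08,0.016,0.4,-0.018,0,0,0.05]
    - [0.08,0.016,0.4,-0.018,0,0,0.05]
    - [0.08,0.016,0.4,-0.018,0,0,0.05]
    - [0.08,0.016,0.4,-0.018,0,0,0.05]

```text
clock: 15.98
eef_pos: [447.8, -29.4, 52.9]
ee_rot: [0.187, 2.932, -0.023]
force: [0.1, -0.1, -0.7]
opening: 0.524
grip_force: 0.0
```

```bash
python3 pk.py "((460.9,-29.7,-7.5),12)" 0
```

```text
t 15.9833 pos [447.8 -29.4  52.9] yaw 82.7 z [ 0.201 -0.028 -0.979] q [0.248, 0.662, -0.495, 2.491, 1.981, 0.383, -0.655] F [ 0.1 -0.1 -0.7] open 48.7 g 0.0
up0[450.4 -28.3  25.4] [0.027, 0.012, 0.228] [-0.002, -0.006, 0.004] rows 0.7
```

Tracking well. Descend and grasp.

>>> drive_tool:
  rows:
    - [0.02,0.01,0.15,0,0,0,0.05]
    - [0.027,0.01,0.22,0,0,0,0.05]
    - [0.027,0.01,0.228,0,0,0,0.05]
    - [0.027,0.01,0.228,0,0,0,-1]
    - [0.027,0.01,0.228,0,0,0,-1]
    - [0.027,0.01,0.228,0,0,0,-1]
    - [0.027,0.01,0.228,0,0,0,-1]
    - [0.027,0.01,0.228,0,0,0,-1]

```text
clock: 16.65
eef_pos: [450.8, -29.4, 25.9]
ee_rot: [0.188, 2.929, -0.024]
force: [-0.4, -0.9, 9.5]
opening: 0.32
grip_force: 30.0
```

```bash
cat > grasped.py <<'E'
# record cell-in-tool: args cell (x,y,yaw); computed from actual tcp; y centred
import sys; from plan import *
cx,cy,yw=eval(sys.argv[1]); st(); o=observe(); c=R.from_rotvec(o['ee_rot'])
h=np.array([np.cos(np.radians(yw)),np.sin(np.radians(yw)),0]); mouth=np.array([cx,cy,15.])+45*h
m=c.inv().apply(mouth-o['eef_pos']); a=c.inv().apply(h); print('raw mouth',np.round(m,1),'axis',np.round(a,3))
m[1]=0; a[1]=0; a/=np.linalg.norm(a); np.savez('held.npz',m=m,a=a)
E
python3 grasped.py "(460.9,-29.7,-7.5)"
```

```text
t 16.65 pos [450.8 -29.4  25.9] yaw 82.6 z [ 0.204 -0.029 -0.979] q [0.281, 0.745, -0.551, 2.495, 2.061, 0.473, -0.729] F [-0.4 -0.9  9.5] open 29.7 g 30.0
raw mouth [-51.6   0.9  22. ] axis [-0.979 -0.002  0.206]
```

```bash
cat >> plan.py <<'E'
def placepose(peg,psi,up=0):
    z=np.load('held.npz'); m,a=z['m'],z['a']; r=np.radians(psi)
    Y=-np.array([-np.sin(r),np.cos(r),0]); y=np.array([0,1.,0]); D=np.array([0,0,-1.])
    M=np.stack([D,Y,np.cross(D,Y)],1)@np.stack([a,y,np.cross(a,y)],1).T
    return np.array(PEG[peg])+[0,0,up]-M@m, R.from_matrix(M)
def low(q):
    p,M=fk(X,q); z=np.load('held.npz'); m,a=z['m'],z['a']; b=np.cross(a,[0,1,0])
    pts=[m-a*s+15*u*b+15*v*np.array([0,1,0]) for s in (0,90) for u in (-1,1) for v in (-1,1)]
    pts+=[np.array([x,y,-62-k]) for x in (-38,38) for y in (-94,94) for k in (0,80)]+[np.array([x,y,22]) for x in(-8,8) for y in (-33,33)]
    return (p+M.apply(pts))[:,2].min()
def plan(peg,psi,up,via=None,n=8,chunk=40.,show_=True):
    q=observe()['qpos']; tp,tr=placepose(peg,psi,up); print('target',np.round(tp,1),'zt',np.round(tr.as_matrix()[:,2],2))
    sd=[np.r_[q[:4],a,b,c] for a in (1.5,2.5,3.7) for b in (.7,1.5) for c in (0,1.8)]+[q]
    r=ikb(tp,tr,sd,q)
    if r is None: print('no IK'); return
    qe=r[1]; print('q',np.round(q,2),'->',np.round(qe,2)); Q=[q]+([] if via is None else [np.array(via)])+[qe]
    path=np.concatenate([np.linspace(a,b,40)[(i>0):] for i,(a,b) in enumerate(zip(Q[:-1],Q[1:]))])
    print('low',np.round([low(k) for k in path[::6]],0))
    cp,cR=fk(X,path[0]); last=0
    for k in range(1,len(path)):
        p,M=fk(X,path[k]); s=cR.inv().apply(p-cp); w=np.degrees((cR.inv()*M).as_rotvec())
        nx=k==len(path)-1
        if np.linalg.norm(w)>chunk or np.abs(s).max()>112 or nx:
            h=(k+last)//2; p2,M2=fk(X,path[h]); s2=cR.inv().apply(p2-cp); w2=np.degrees((cR.inv()*M2).as_rotvec())
            print('mid',np.round(s2/120,2).tolist(),np.round(w2/45,2).tolist(),'end',np.round(s/120,3).tolist(),np.round(w/45,3).tolist(),'rows',round(max(np.linalg.norm(s)/41.7,np.linalg.norm(w)/7.16),1),'pos',np.round(p,0),'z',np.round(M.as_matrix()[:,2],2))
            cp,cR=p,M; last=k
E
python3 - <<'E'
from plan import *
for psi in (30,15): plan(0,psi,140)
o=observe(); p=o['eef_pos']+[0,0,110]; q,e,a=ik(X,p,R.from_rotvec(o['ee_rot']),o['qpos'],.3); print('lift q',np.round(q,2),e,a)
plan(0,30,140,via=q)
E
```

```text
target [641.4 -70.3 207.1] zt [ 0.85  0.49 -0.21]
q [ 0.28  0.75 -0.55  2.49  2.06  0.47 -0.73] -> [0.17 0.9  0.37 2.43 4.1  1.69 1.53]
low [ -0.  -3.  14.  44.  68. 100. 133.]
mid [-0.3, -0.29, 0.07] [0.1, -0.12, -0.35] end [-0.723, -0.61, 0.096] [0.26, -0.262, -0.825] rows 5.7 pos [ 528. -113.   33.] z [ 0.42 -0.18 -0.89]
mid [-0.14, -0.32, 0.07] [0.12, -0.09, -0.35] end [-0.36, -0.667, 0.103] [0.302, -0.184, -0.82] rows 5.6 pos [ 601. -160.   63.] z [ 0.65 -0.21 -0.73]
mid [-0.05, -0.34, 0.06] [0.18, -0.08, -0.46] end [-0.165, -0.615, 0.034] [0.375, -0.134, -0.906] rows 6.2 pos [ 660. -165.  111.] z [ 0.84 -0.09 -0.53]
mid [-0.0, -0.27, -0.02] [0.2, -0.04, -0.43] end [-0.082, -0.5, -0.114] [0.407, -0.054, -0.833] rows 5.8 pos [ 678. -129.  159.] z [ 0.92  0.16 -0.36]
mid [0.02, -0.27, -0.1] [0.21, 0.02, -0.38] end [-0.015, -0.611, -0.346] [0.478, 0.078, -0.796] rows 5.9 pos [641. -70. 207.] z [ 0.85  0.49 -0.21]
target [640.3 -67.6 207.1] zt [ 0.95  0.25 -0.21]
q [ 0.28  0.75 -0.55  2.49  2.06  0.47 -0.73] -> [ 0.46  0.89 -0.29  2.55  3.59  1.5   1.9 ]
low [ -0.  -1.   9.  28.  48
[... 1121 characters left out ...]
42, -1.064, -0.655] [0.424, -0.11, -0.79] rows 5.7 pos [ 505. -165.  122.] z [ 0.33 -0.33 -0.89]
mid [-0.05, -0.42, 0.16] [0.18, -0.03, -0.34] end [-0.219, -0.896, 0.285] [0.422, -0.067, -0.792] rows 5.7 pos [ 579. -251.  142.] z [ 0.55 -0.48 -0.69]
mid [-0.03, -0.39, 0.16] [0.24, -0.03, -0.44] end [-0.21, -0.692, 0.2] [0.487, -0.075, -0.868] rows 6.3 pos [ 660. -262.  180.] z [ 0.81 -0.37 -0.44]
mid [-0.11, -0.32, 0.04] [0.26, -0.04, -0.4] end [-0.362, -0.588, -0.071] [0.538, -0.081, -0.752] rows 5.8 pos [ 695. -190.  201.] z [ 0.96 -0.02 -0.28]
mid [-0.15, -0.41, -0.1] [0.29, -0.02, -0.31] end [-0.415, -0.899, -0.459] [0.68, -0.021, -0.6] rows 5.7 pos [641. -70. 207.] z [ 0.85  0.49 -0.21]
```

```bash
cat >> plan.py <<'E'
def plan2(peg,psi,up,chunk=42.,lift=110):
    """lift, then orientations of a joint-space path with straight-line positions; sequential IK check"""
    o=observe(); q=o['qpos']; c0=R.from_rotvec(o['ee_rot']); p0=o['eef_pos']+[0,0,lift]
    ql,e,a=ik(X,p0,c0,q,.3); tp,tr=placepose(peg,psi,up); print('target',np.round(tp,1),'lift q',np.round(ql,2),round(e,2))
    sd=[np.r_[ql[:4],a,b,c] for a in (2.5,3.7) for b in (.7,1.5) for c in (0,1.8)]+[ql]
    r=ikb(tp,tr,sd,ql)
    if r is None: print('no IK'); return
    print('qe',np.round(r[1],2)); N=40; path=np.linspace(ql,r[1],N); qq=ql; P=[];Es=[];Ls=[]
    for i,k in enumerate(path):
        s=i/(N-1); p=p0+(tp-p0)*s; M=fk(X,k)[1]; qq,e,a=ik(X,p,M,.5*qq+.5*k,.3); P.append((p,M)); Es.append(e+a); Ls.append(low(qq))
    print('err',np.round(Es[::6],1),'low',np.round(Ls[::6]),'qfinal',np.round(qq,2))
    if lift: show('lift',p0,c0)
    cp,cR=P[0]
    for k in range(1,N):
        p,M=P[k]; s=cR.inv().apply(p-cp); w=np.degrees((cR.inv()*M).as_rotvec())
        nx=k==N-1 or (lambda s,w: np.linalg.norm(w)>chunk or np.abs(s).max()>112)(cR.inv().apply(P[k+1][0]-cp),np.degrees((cR.inv()*P[k+1][1]).as_rotvec()))
        if nx:
            print('go',np.round(s/120,3).tolist(),np.round(w/45,3).tolist(),'rows',round(max(np.linalg.norm(s)/41.7,np.linalg.norm(w)/7.16),1),'pos',np.round(p,0),'z',np.round(M.as_matrix()[:,2],2)); cp,cR=p,M
E
python3 -c "
from plan import *
for psi in (30,15): plan2(0,psi,110)"
```

```text
target [641.4 -70.3 177.1] lift q [ 0.48  0.52 -0.79  2.42  1.29  0.45  0.02] 0.03
qe [ 0.89  1.02 -0.71  2.38  3.9   0.99  2.08]
err [0.  0.  0.  0.  4.2 0.4 0. ] low [110. 112. 113. 112. 109. 107. 114.] qfinal [ 0.89  1.02 -0.7   2.38  3.9   0.99  2.08]
lift [-0.188, -0.002, -0.897] [0.0, 0.0, 0.0] rows 2.6
go [-0.297, -0.024, -0.0] [0.138, -0.156, -0.878] rows 5.7 pos [485. -37. 143.] z [ 0.34 -0.11 -0.94]
go [-0.212, -0.205, 0.045] [0.199, -0.151, -0.849] rows 5.6 pos [519. -44. 151.] z [ 0.51 -0.11 -0.85]
go [-0.035, -0.279, 0.1] [0.282, -0.108, -0.808] rows 5.4 pos [553. -51. 158.] z [ 0.69 -0.02 -0.73]
go [0.139, -0.215, 0.152] [0.353, -0.004, -0.761] rows 5.3 pos [588. -59. 165.] z [ 0.82  0.15 -0.56]
go [0.255, -0.061, 0.217] [0.42, 0.185, -0.81] rows 5.9 pos [627. -67. 174.] z [ 0.87  0.39 -0.31]
go [0.07, 0.061, 0.087] [0.134, 0.123, -0.292] rows 2.2 pos [641. -70. 177.] z [ 0.85  0.49 -0.21]
target [640.3 -67.6 177.1] lift q [ 0.48  0.52 -0.79  2.42  1.29  0.45  0.02] 0.03
qe [ 0.69  1.03 -0.65  2.53  3.51  1.39  2.21]
err [ 0.   0.   0.   0.   3.2 14.   4.6] low [110. 111. 109. 105. 104. 107. 114.] qfinal [ 0.77  1.08 -0.78  2.52  3.46  1.33  2.32]
lift [-0.188, -0.002, -0.897] [0.0, 0.0, 0.0] rows 2.6
go [-0.295, -0.02, -0.001] [0.216, -0.073, -0.878] rows 5.7 pos [485. -36. 143.] z [ 0.29 -0.18 -0.94]
go [-0.214, -0.201, 0.034] [0.239, -0.071, -0.843] rows 5.5 pos [519. -43. 151.] z [ 0.45 -0.24 -0.86]
go [-0.045, -0.278, 0.088] [0.298, -0.041, -0.782] rows 5.3 pos [553. -50. 158.] z [ 0.64 -0.2  -0.74]
go [0.136, -0.259, 0.169] [0.41, 0.068, -0.787] rows 5.6 pos [592. -58. 167.] z [ 0.84 -0.04 -0.55]
go [0.26, -0.081, 0.265] [0.435, 0.315, -0.723] rows 5.7 pos [635. -67. 176.] z [ 0.94  0.22 -0.24]
go [0.019, 0.016, 0.034] [0.036, 0.05, -0.071] rows 0.6 pos [640. -68. 177.] z [ 0.95  0.25 -0.21]
```

>>> drive_tool:
  rows:
    - [-0.09,0,-0.4,0,0,0,-1]
    - [-0.188,0,-0.897,0,0,0,-1]
    - [-0.188,0,-0.897,0,0,0,-1]
    - [-0.188,0,-0.897,0,0,0,-1]
    - [-0.188,0,-0.897,0,0,0,-1]

```text
clock: 17.07
eef_pos: [450.2, -29.9, 131.5]
ee_rot: [0.188, 2.932, -0.029]
force: [-0.1, -0.2, -1.0]
opening: 0.32
grip_force: 30.0
```

>>> drive_tool:
  rows:
    - [-0.3,-0.024,0,0.138,-0.156,-0.878,-1]
    - [-0.3,-0.024,0,0.138,-0.156,-0.878,-1]
    - [-0.3,-0.024,0,0.138,-0.156,-0.878,-1]
    - [-0.3,-0.024,0,0.138,-0.156,-0.878,-1]
    - [-0.3,-0.024,0,0.138,-0.156,-0.878,-1]
    - [-0.3,-0.024,0,0.138,-0.156,-0.878,-1]
    - [-0.3,-0.024,0,0.138,-0.156,-0.878,-1]

```text
clock: 17.65
eef_pos: [483.8, -37.5, 137.8]
ee_rot: [-0.785, 2.72, -0.288]
force: [-0.4, 0.4, -0.5]
opening: 0.321
grip_force: 30.0
```

>>> drive_tool:
  rows:
    - [-0.212,-0.205,0.045,0.2,-0.15,-0.85,-1]
    - [-0.212,-0.205,0.045,0.2,-0.15,-0.85,-1]
    - [-0.212,-0.205,0.045,0.2,-0.15,-0.85,-1]
    - [-0.212,-0.205,0.045,0.2,-0.15,-0.85,-1]
    - [-0.212,-0.205,0.045,0.2,-0.15,-0.85,-1]
    - [-0.212,-0.205,0.045,0.2,-0.15,-0.85,-1]
    - [-0.212,-0.205,0.045,0.2,-0.15,-0.85,-1]

```text
clock: 18.23
eef_pos: [517.9, -46.0, 144.6]
ee_rot: [-1.576, 2.218, -0.563]
force: [-0.1, 0.0, -1.5]
opening: 0.32
grip_force: 30.0
```

```bash
python3 -c "
from plan import *
st(); plan2(0,30,110,lift=0)"
```

```text
t 18.2333 pos [517.9 -46.  144.6] yaw 159.7 z [ 0.506 -0.112 -0.856] q [0.179, 0.506, -0.429, 2.521, 2.311, 0.538, 0.379] F [-0.1  0.  -1.5] open 29.7 g 30.0
target [641.4 -70.3 177.1] lift q [ 0.18  0.51 -0.43  2.52  2.31  0.54  0.38] 0.0
qe [ 0.76  0.96 -0.51  2.39  3.97  1.13  1.95]
err [0.  0.  0.1 0.2 0.  0.  0. ] low [108. 106. 104. 103. 104. 108. 116.] qfinal [ 0.76  0.96 -0.5   2.39  3.97  1.13  1.95]
go [-0.041, -0.29, 0.088] [0.247, -0.11, -0.86] rows 5.7 pos [553. -53. 154.] z [ 0.66 -0.02 -0.75]
go [0.165, -0.249, 0.148] [0.389, -0.006, -0.845] rows 5.8 pos [591. -60. 164.] z [ 0.8   0.18 -0.58]
go [0.268, -0.044, 0.193] [0.399, 0.239, -0.755] rows 5.6 pos [629. -68. 174.] z [ 0.85  0.42 -0.31]
go [0.063, 0.055, 0.073] [0.098, 0.134, -0.24] rows 1.8 pos [641. -70. 177.] z [ 0.85  0.49 -0.21]
```

Excellent tracking. Continue.

>>> drive_tool:
  rows:
    - [-0.04,-0.29,0.088,0.247,-0.11,-0.86,-1]
    - [-0.04,-0.29,0.088,0.247,-0.11,-0.86,-1]
    - [-0.04,-0.29,0.088,0.247,-0.11,-0.86,-1]
    - [-0.04,-0.29,0.088,0.247,-0.11,-0.86,-1]
    - [-0.04,-0.29,0.088,0.247,-0.11,-0.86,-1]
    - [-0.04,-0.29,0.088,0.247,-0.11,-0.86,-1]
    - [-0.04,-0.29,0.088,0.247,-0.11,-0.86,-1]

```text
clock: 18.82
eef_pos: [553.8, -53.9, 153.7]
ee_rot: [-2.175, 1.48, -0.838]
force: [-1.0, -0.2, -0.9]
opening: 0.32
grip_force: 30.0
```

>>> drive_tool:
  rows:
    - [0.165,-0.249,0.148,0.389,-0.006,-0.845,-1]
    - [0.165,-0.249,0.148,0.389,-0.006,-0.845,-1]
    - [0.165,-0.249,0.148,0.389,-0.006,-0.845,-1]
    - [0.165,-0.249,0.148,0.389,-0.006,-0.845,-1]
    - [0.165,-0.249,0.148,0.389,-0.006,-0.845,-1]
    - [0.165,-0.249,0.148,0.389,-0.006,-0.845,-1]
    - [0.165,-0.249,0.148,0.389,-0.006,-0.845,-1]

```text
clock: 19.4
eef_pos: [591.7, -62.3, 162.6]
ee_rot: [-2.425, 0.55, -1.165]
force: [0.5, -0.3, -1.0]
opening: 0.32
grip_force: 30.0
```

>>> drive_tool:
  rows:
    - [0.268,-0.044,0.193,0.399,0.239,-0.755,-1]
    - [0.268,-0.044,0.193,0.399,0.239,-0.755,-1]
    - [0.268,-0.044,0.193,0.399,0.239,-0.755,-1]
    - [0.268,-0.044,0.193,0.399,0.239,-0.755,-1]
    - [0.268,-0.044,0.193,0.399,0.239,-0.755,-1]
    - [0.268,-0.044,0.193,0.399,0.239,-0.755,-1]
    - [0.268,-0.044,0.193,0.399,0.239,-0.755,-1]

```text
clock: 19.98
eef_pos: [630.9, -69.3, 172.5]
ee_rot: [-2.27, -0.318, -1.577]
force: [0.8, -0.0, -1.1]
opening: 0.321
grip_force: 30.0
```

```bash
python3 -c "
from plan import *
st(); p,t=placepose(0,30,110); show('pre',p,t)"
```

```text
t 19.9833 pos [630.9 -69.3 172.5] yaw -67.3 z [ 0.855  0.413 -0.314] q [0.66, 0.88, -0.423, 2.449, 3.815, 1.133, 1.756] F [ 0.8 -0.  -1.1] open 29.9 g 30.0
pre [0.067, 0.034, 0.059] [0.103, 0.135, -0.242] rows 1.9
```

>>> drive_tool:
  rows:
    - [0.067,0.034,0.059,0.103,0.135,-0.242,-1]
    - [0.067,0.034,0.059,0.103,0.135,-0.242,-1]
    - [0.067,0.034,0.059,0.103,0.135,-0.242,-1]
    - [0.067,0.034,0.059,0.103,0.135,-0.242,-1]
    - [0.067,0.034,0.059,0.103,0.135,-0.242,-1]

```text
clock: 20.4
eef_pos: [640.4, -67.4, 179.2]
ee_rot: [-2.136, -0.572, -1.734]
force: [-0.4, 0.2, -0.4]
opening: 0.317
grip_force: 30.0
```

```bash
cat > chk.py <<'E'
import sys; from plan import *
peg,psi=int(sys.argv[1]),float(sys.argv[2]); st()
for u in map(float,sys.argv[3:]): p,t=placepose(peg,psi,u); show('up%d'%u,p,t)
z=np.load('held.npz'); o=observe(); c=R.from_rotvec(o['ee_rot']); mo=o['eef_pos']+c.apply(z['m']); ax=c.apply(z['a']); print('model mouth',np.round(mo,1),'axis',np.round(ax,3),'bottom',np.round(mo-90*ax,1),'peg',PEG[peg])
for n in ('scene','top'):
    p,d,m=grab(n); W=cloud(d,m); hsv=cv2.cvtColor(p,cv2.COLOR_RGB2HSV)
    g=(hsv[...,0]>45)&(hsv[...,0]<85)&(hsv[...,1]>90)&(hsv[...,2]>30)&(W[...,2]>mo[2]-5)&(np.hypot(W[...,0]-mo[0],W[...,1]-mo[1])<60)
    P=W[g]; T=P[P[:,2]>np.percentile(P[:,2],99)-8]; print(n,len(P),'z range',np.round(np.percentile(P[:,2],[1,99]),1),'top face',len(T),np.round((T.max(0)+T.min(0))/2,1),np.round(T.mean(0),1))
    v,u=np.argwhere(g).mean(0).astype(int); v=np.clip(v,60,420);u=np.clip(u,70,570)
    globals()[n]=cv2.resize(p[v-60:v+60,u-65:u+65],None,fx=3,fy=3)
cv2.imwrite('pics/chk.png',np.hstack([scene,top])[:,:,::-1])
E
python3 chk.py 0 30 60 10 1
```

```text
t 20.4 pos [640.4 -67.4 179.2] yaw -59.9 z [ 0.846  0.492 -0.205] q [0.691, 0.936, -0.406, 2.395, 3.99, 1.199, 1.896] F [-0.4  0.2 -0.4] open 29.5 g 30.0
up60 [-0.426, 0.026, 0.084] [-0.004, -0.001, -0.003] rows 1.3
up10 [-0.834, 0.027, 0.169] [-0.004, -0.001, -0.003] rows 2.4
up1 [-0.907, 0.027, 0.185] [-0.004, -0.001, -0.003] rows 2.7
model mouth [649.8 -61.8 124.1] axis [-0.001  0.003 -1.   ] bottom [649.9 -62.  214.1] peg [650.8 -64.8  12. ]
scene 154 z range [183.9 217.2] top face 113 [649.6 -65.8 214.2] [650.2 -64.8 212. ]
top 250 z range [151.4 216.4] top face 197 [646.5 -60.2 213.1] [647.  -60.7 212. ]
```

View pics/chk.png

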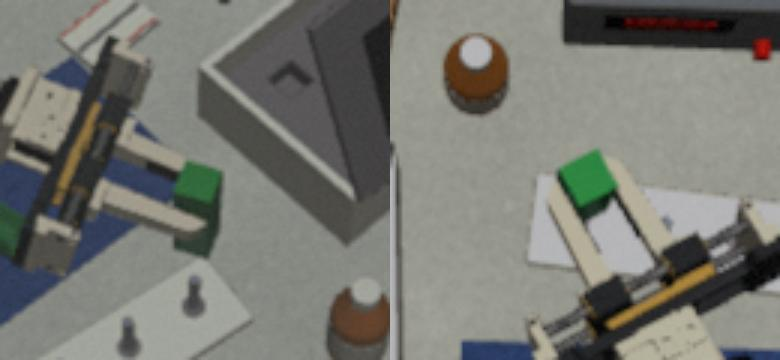

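The picture shows the cell upright in the fingers, mouth down, with its bottom face at (198,182) in the left half and (588,178) in the right. Model and cameras agree to about 3 mm.

>>> drive_tool:
  rows:
    - [-0.15,0.026,0.03,0,0,0,-1]
    - [-0.3,0.026,0.06,0,0,0,-1]
    - [-0.426,0.026,0.084,0,0,0,-1]
    - [-0.55,0.026,0.11,0,0,0,-1]
    - [-0.7,0.026,0.142,0,0,0,-1]
    - [-0.834,0.026,0.169,0,0,0,-1]
    - [-0.89,0.026,0.18,0,0,0,-1]
    - [-0.907,0.026,0.185,0,0,0,-1]
    - [-0.907,0.026,0.185,0,0,0,-1]

```text
clock: 21.25
eef_pos: [641.9, -70.6, 68.8]
ee_rot: [-2.132, -0.576, -1.739]
force: [1.2, 0.9, 0.9]
opening: 0.318
grip_force: 30.0
```

```bash
cat > st.py <<'E'
import sys; from plan import *
st(); z=np.load('held.npz'); o=observe(); c=R.from_rotvec(o['ee_rot']); mo=o['eef_pos']+c.apply(z['m']); print('model mouth',np.round(mo,1),'axis',np.round(c.apply(z['a']),3))
p,t=placepose(int(sys.argv[1]),float(sys.argv[2]),-1); show('seat',p,t)
print('tool up dir for 120mm', np.round(c.inv().apply([0,0,1]),3))
E
python3 st.py 0 30
```

```text
t 21.25 pos [641.9 -70.6  68.8] yaw -59.8 z [ 0.846  0.493 -0.201] q [0.681, 1.172, -0.362, 2.336, 4.028, 1.285, 2.05] F [1.2 0.9 0.9] open 29.6 g 30.0
model mouth [651.6 -64.9  13.8] axis [ 0.004  0.002 -1.   ]
seat [-0.023, -0.005, 0.002] [-0.005, -0.006, 0.001] rows 0.1
tool up dir for 120mm [ 0.98  -0.    -0.201]
```

>>> drive_tool:
  rows:
    - [-0.025,0,0,0,0,0,-1]
    - [-0.025,0,0,0,0,0,-1]
    - [-0.025,0,0,0,0,0,-0.1]
    - [-0.025,0,0,0,0,0,-0.1]
    - [-0.025,0,0,0,0,0,-0.1]
    - [-0.02,0,-0.25,0,0,0,-0.1]
    - [0.05,0,-0.5,0,0,0,-0.1]
    - [0.3,0,-0.75,0,0,0,-0.1]
    - [0.5,0,-0.75,0,0,0,-0.1]

```text
clock: 22.0
eef_pos: [572.2, -111.9, 144.4]
ee_rot: [-2.14, -0.571, -1.733]
force: [0.4, -0.3, 0.6]
opening: 0.447
grip_force: 0.0
```

```bash
python3 - <<'E'
from plan import *
st(); C=cellpos(); p,d,m=grab('scene'); 
cv2.imwrite('pics/s2.png',cv2.resize(p[230:390,140:400],None,fx=3,fy=3)[:,:,::-1])
W=cloud(d,m);hsv=cv2.cvtColor(p,cv2.COLOR_RGB2HSV)
g=(hsv[...,0]>45)&(hsv[...,0]<85)&(hsv[...,1]>90)&(W[...,2]>94)&(W[...,2]<115)&(W[...,0]>600); P=W[g]; print('hung top',len(P),np.round(P.mean(0),1))
E
```

```text
t 22.0 pos [ 572.2 -111.9  144.4] yaw -60.0 z [ 0.847  0.49  -0.207] q [0.822, 1.022, -0.346, 2.454, 4.144, 1.247, 1.989] F [ 0.4 -0.3  0.6] open 41.6 g 0.0
cell c [ 466.3 -254.3] yaw 19.2 size [89.9 30.7]
cell c [ 418.9 -329.3] yaw -10.4 size [30.8 87.8]
hung top 130 [651.5 -67.4 101.4]
```

View pics/s2.png

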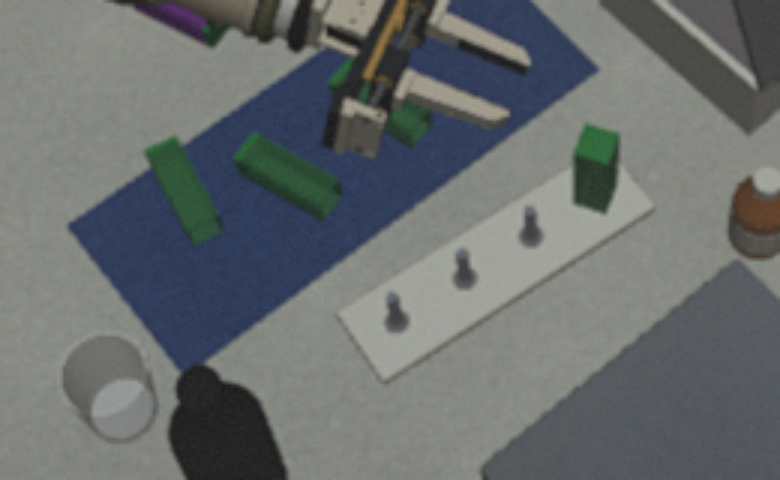

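Cell 0 hangs seated at (597,165) in the crop, top at 101 mm. Plan the return to the next cell.

```bash
cat >> plan.py <<'E'
def goto(tp,tr,chunk=42.,qpref=(1.8,)):
    o=observe(); q=o['qpos']; p0=o['eef_pos']
    r=ikb(tp,tr,[np.r_[q[:4],a,b,c] for a in qpref for b in (.4,.8) for c in (-.5,.6,1.5)],q)
    if r is None: print('no IK'); return
    print('target',np.round(tp,1),'q',np.round(q,2),'->',np.round(r[1],2)); N=40; path=np.linspace(q,r[1],N); qq=q; P=[];E=[]
    for i,k in enumerate(path):
        p=p0+(tp-p0)*i/(N-1); M=fk(X,k)[1]; qq,e,a=ik(X,p,M,.5*qq+.5*k,.3); P.append((p,M)); E.append(e+a)
    print('err',np.round(E[::6],1)); cp,cR=P[0]
    for k in range(1,N):
        f=lambda k:(cR.inv().apply(P[k][0]-cp),np.degrees((cR.inv()*P[k][1]).as_rotvec()))
        if k==N-1 or np.linalg.norm(f(k+1)[1])>chunk or np.abs(f(k+1)[0]).max()>112:
            s,w=f(k); print('go',np.round(s/120,3).tolist(),np.round(w/45,3).tolist(),'rows',round(max(np.linalg.norm(s)/41.7,np.linalg.norm(w)/7.16),1),'pos',np.round(P[k][0],0)); cp,cR=P[k]
E
python3 -c "
from plan import *
goto(*pickpose((460.1,-150.1,14.6),20,up=120))"
```

```text
target [ 449.4 -152.9  145.3] q [ 0.82  1.02 -0.35  2.45  4.14  1.25  1.99] -> [ 0.81  0.49 -0.65  2.42  1.52  0.12  0.59]
err [ 0.  11.2 21.1  6.8  0.   0.   0. ]
go [-0.056, -0.05, -0.245] [-0.569, -0.357, 0.612] rows 5.7 pos [ 546. -120.  148.]
go [-0.098, 0.087, -0.186] [-0.466, -0.137, 0.728] rows 5.5 pos [ 521. -128.  147.]
go [-0.035, 0.186, -0.127] [-0.349, -0.063, 0.858] rows 5.8 pos [ 495. -137.  146.]
go [0.083, 0.17, -0.065] [-0.215, -0.079, 0.812] rows 5.3 pos [ 472. -145.  146.]
go [0.167, 0.097, -0.049] [-0.181, -0.143, 0.829] rows 5.4 pos [ 449. -153.  145.]
```

```bash
sed -i 's|p=p0+(tp-p0)\*i/(N-1); M=fk|s_=i/(N-1); p=p0+(tp-p0)*s_**2+[40*np.sin(np.pi*s_),0,60*np.sin(np.pi*s_)]; M=fk|' plan.py
python3 -c "
from plan import *
goto(*pickpose((460.1,-150.1,14.6),20,up=120))"
```

```text
target [ 449.4 -152.9  145.3] q [ 0.82  1.02 -0.35  2.45  4.14  1.25  1.99] -> [ 0.81  0.49 -0.65  2.42  1.52  0.12  0.59]
err [0.  0.1 0.  0.  0.  0.  0. ]
go [0.35, 0.101, 0.064] [-0.569, -0.357, 0.612] rows 5.7 pos [ 595. -112.  188.]
go [0.118, 0.007, -0.118] [-0.466, -0.137, 0.728] rows 5.5 pos [ 591. -118.  206.]
go [-0.067, 0.233, -0.125] [-0.349, -0.063, 0.858] rows 5.8 pos [ 560. -127.  201.]
go [0.102, 0.44, 0.014] [-0.215, -0.079, 0.812] rows 5.3 pos [ 512. -139.  178.]
go [0.449, 0.385, 0.107] [-0.181, -0.143, 0.829] rows 5.4 pos [ 449. -153.  145.]
```

>>> drive_tool:
  rows:
    - [0.35,0.1,0.064,-0.57,-0.357,0.612,0.05]
    - [0.35,0.1,0.064,-0.57,-0.357,0.612,0.05]
    - [0.35,0.1,0.064,-0.57,-0.357,0.612,0.05]
    - [0.35,0.1,0.064,-0.57,-0.357,0.612,0.05]
    - [0.35,0.1,0.064,-0.57,-0.357,0.612,0.05]
    - [0.35,0.1,0.064,-0.57,-0.357,0.612,0.05]
    - [0.35,0.1,0.064,-0.57,-0.357,0.612,0.05]

```text
clock: 22.68
eef_pos: [596.4, -109.6, 185.9]
ee_rot: [-2.559, 0.293, -1.396]
force: [0.4, 0.5, 1.2]
opening: 0.524
grip_force: 0.0
```

>>> drive_tool:
  rows:
    - [0.118,0.007,-0.118,-0.466,-0.137,0.728,0.05]
    - [0.118,0.007,-0.118,-0.466,-0.137,0.728,0.05]
    - [0.118,0.007,-0.118,-0.466,-0.137,0.728,0.05]
    - [0.118,0.007,-0.118,-0.466,-0.137,0.728,0.05]
    - [0.118,0.007,-0.118,-0.466,-0.137,0.728,0.05]
    - [0.118,0.007,-0.118,-0.466,-0.137,0.728,0.05]
    - [0.118,0.007,-0.118,-0.466,-0.137,0.728,0.05]

```text
clock: 23.27
eef_pos: [593.5, -116.7, 204.4]
ee_rot: [-2.493, 1.233, -1.062]
force: [0.6, 0.1, -0.3]
opening: 0.524
grip_force: 0.0
```

>>> drive_tool:
  rows:
    - [-0.067,0.233,-0.125,-0.349,-0.063,0.858,0.05]
    - [-0.067,0.233,-0.125,-0.349,-0.063,0.858,0.05]
    - [-0.067,0.233,-0.125,-0.349,-0.063,0.858,0.05]
    - [-0.067,0.233,-0.125,-0.349,-0.063,0.858,0.05]
    - [-0.067,0.233,-0.125,-0.349,-0.063,0.858,0.05]
    - [-0.067,0.233,-0.125,-0.349,-0.063,0.858,0.05]
    - [-0.067,0.233,-0.125,-0.349,-0.063,0.858,0.05]

```text
clock: 23.85
eef_pos: [561.1, -128.7, 197.7]
ee_rot: [-1.969, 2.106, -0.68]
force: [0.7, -0.6, -0.5]
opening: 0.527
grip_force: 0.0
```

>>> drive_tool:
  rows:
    - [0.1,0.44,0.014,-0.215,-0.079,0.812,0.05]
    - [0.1,0.44,0.014,-0.215,-0.079,0.812,0.05]
    - [0.1,0.44,0.014,-0.215,-0.079,0.812,0.05]
    - [0.1,0.44,0.014,-0.215,-0.079,0.812,0.05]
    - [0.1,0.44,0.014,-0.215,-0.079,0.812,0.05]
    - [0.1,0.44,0.014,-0.215,-0.079,0.812,0.05]
    - [0.1,0.44,0.014,-0.215,-0.079,0.812,0.05]

```text
clock: 24.43
eef_pos: [511.1, -140.3, 173.8]
ee_rot: [-1.229, 2.604, -0.319]
force: [0.3, 0.3, 1.5]
opening: 0.524
grip_force: 0.0
```

```bash
python3 -c "
from plan import *
C=cellpos()"; python3 pk.py "((460.1,-150.1,14.6),20)" 100 0
```

```text
cell c [ 466.2 -253.9] yaw 18.7 size [90.1 29.4]
cell c [ 418.8 -329.4] yaw -10.5 size [31.2 87.7]
t 24.4833 pos [ 511.2 -139.9  173.9] yaw 139.5 z [ 0.31  -0.092 -0.946] q [0.476, 0.425, -0.463, 2.32, 1.182, 0.273, 1.409] F [-0.2 -0.1 -0.3] open 48.7 g 0.0
up100[ 449.4 -152.9  125.3] [0.451, 0.427, 0.233] [-0.18, -0.149, 0.837] rows 5.5
up0[ 449.4 -152.9   25.3] [0.555, 0.676, 1.022] [-0.18, -0.149, 0.837] rows 5.5
```

>>> drive_tool:
  rows:
    - [0.45,0.427,0.15,-0.18,-0.149,0.837,0.05]
    - [0.45,0.427,0.15,-0.18,-0.149,0.837,0.05]
    - [0.45,0.427,0.15,-0.18,-0.149,0.837,0.05]
    - [0.45,0.427,0.2,-0.18,-0.149,0.837,0.05]
    - [0.45,0.427,0.2,-0.18,-0.149,0.837,0.05]
    - [0.45,0.427,0.233,-0.18,-0.149,0.837,0.05]
    - [0.45,0.427,0.233,-0.18,-0.149,0.837,0.05]
    - [0.45,0.427,0.233,-0.18,-0.149,0.837,0.05]

```text
clock: 25.15
eef_pos: [450.0, -150.7, 125.5]
ee_rot: [-0.348, 2.769, 0.07]
force: [0.1, -0.4, 0.2]
opening: 0.525
grip_force: 0.0
```

```bash
sed -i "s/def cellpos(save=None):/def cellpos(save=None,cam='top'):/; s/grab('top',save); W/grab(cam,save); W/" plan.py
python3 pk.py "((460.1,-150.1,14.6),20)" 40 0
python3 -c "
from plan import *
cellpos(cam='scene'); p,d,m=grab('wrist','w4.png')"
```

```text
t 25.15 pos [ 450.  -150.7  125.5] yaw 104.4 z [ 0.334  0.091 -0.938] q [0.861, 0.564, -0.739, 2.436, 1.827, 0.199, 0.284] F [ 0.1 -0.4  0.2] open 48.8 g 0.0
up40[ 449.4 -152.9   65.3] [0.182, -0.019, 0.467] [0.005, 0.005, -0.006] rows 1.4
up0[ 449.4 -152.9   25.3] [0.297, -0.021, 0.78] [0.005, 0.005, -0.006] rows 2.4
cell c [ 462.5 -152.2] yaw 14.3 size [90.4 34.3]
cell c [ 468.2 -258.1] yaw 17.2 size [93.3 34.7]
cell c [ 420.3 -333. ] yaw -9.7 size [29.3 94.2]
```

View pics/w4.png

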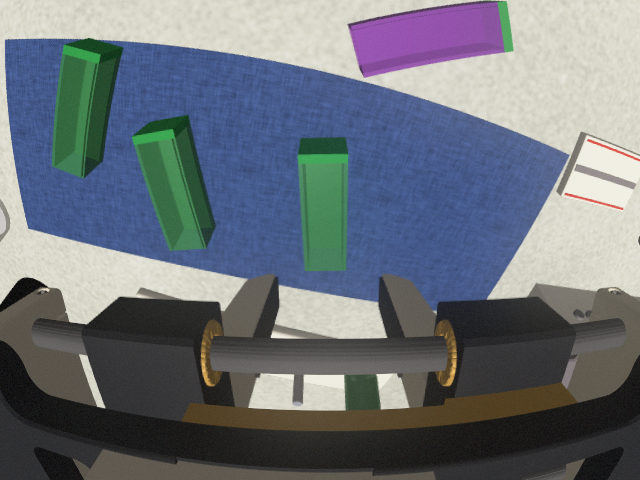

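Cell 1 lies aligned between the fingers at (323,205), not moved. Descend and grasp.

>>> drive_tool:
  rows:
    - [0.1,-0.02,0.25,0,0,0,0.05]
    - [0.18,-0.02,0.45,0,0,0,0.05]
    - [0.25,-0.02,0.65,0,0,0,0.05]
    - [0.28,-0.02,0.74,0,0,0,0.05]
    - [0.297,-0.02,0.78,0,0,0,0.05]
    - [0.297,-0.02,0.78,0,0,0,-1]
    - [0.297,-0.02,0.78,0,0,0,-1]
    - [0.297,-0.02,0.78,0,0,0,-1]
    - [0.297,-0.02,0.78,0,0,0,-1]
    - [0.297,-0.02,0.78,0,0,0,-1]

```text
clock: 26.08
eef_pos: [450.9, -152.8, 27.3]
ee_rot: [-0.349, 2.768, 0.065]
force: [-0.6, -0.4, 4.1]
opening: 0.323
grip_force: 30.0
```

```bash
python3 grasped.py "(460.1,-150.1,14.6)"; python3 -c "
from plan import *
plan2(1,30,110)"
```

```text
t 26.0833 pos [ 450.9 -152.8   27.3] yaw 104.4 z [ 0.336  0.088 -0.938] q [0.945, 0.902, -0.932, 2.478, 2.131, 0.574, 0.052] F [-0.6 -0.4  4.1] open 30.1 g 30.0
raw mouth [-46.9   0.5  30.5] axis [-0.938  0.003  0.347]
target [ 633.2 -137.6  176.6] lift q [ 0.8   0.51 -0.63  2.43  1.79  0.12  0.33] 0.04
qe [ 1.09  0.97 -0.84  2.29  3.95  0.63  1.98]
err [0. 0. 0. 0. 0. 0. 0.] low [110. 112. 110. 108. 105. 107. 115.] qfinal [ 1.09  0.96 -0.84  2.29  3.96  0.64  1.98]
lift [-0.318, 0.002, -0.86] [0.0, 0.0, 0.0] rows 2.6
go [-0.312, -0.052, 0.044] [0.088, -0.048, -0.914] rows 5.8 pos [ 488. -150.  145.] z [ 0.4   0.05 -0.91]
go [-0.2, -0.241, 0.065] [0.174, -0.071, -0.886] rows 5.7 pos [ 526. -147.  153.] z [ 0.53  0.07 -0.85]
go [0.002, -0.301, 0.109] [0.271, -0.009, -0.849] rows 5.6 pos [ 563. -143.  161.] z [ 0.67  0.15 -0.72]
go [0.179, -0.207, 0.165] [0.314, 0.125, -0.811] rows 5.5 pos [ 600. -140.  170.] z [ 0.78  0.3  -0.54]
go [0.206, -0.018, 0.188] [0.237, 0.233, -0.686] rows 4.8 pos [ 633. -138.  177.] z [ 0.81  0.47 -0.35]
```

>>> drive_tool:
  rows:
    - [-0.15,0,-0.4,0,0,0,-1]
    - [-0.318,0,-0.86,0,0,0,-1]
    - [-0.318,0,-0.86,0,0,0,-1]
    - [-0.318,0,-0.86,0,0,0,-1]
    - [-0.318,0,-0.86,0,0,0,-1]

```text
clock: 26.5
eef_pos: [451.6, -154.2, 139.4]
ee_rot: [-0.348, 2.765, 0.057]
force: [-0.1, -0.1, -0.8]
opening: 0.322
grip_force: 30.0
```

>>> drive_tool:
  rows:
    - [-0.312,-0.052,0.044,0.088,-0.048,-0.914,-1]
    - [-0.312,-0.052,0.044,0.088,-0.048,-0.914,-1]
    - [-0.312,-0.052,0.044,0.088,-0.048,-0.914,-1]
    - [-0.312,-0.052,0.044,0.088,-0.048,-0.914,-1]
    - [-0.312,-0.052,0.044,0.088,-0.048,-0.914,-1]
    - [-0.312,-0.052,0.044,0.088,-0.048,-0.914,-1]
    - [-0.312,-0.052,0.044,0.088,-0.048,-0.914,-1]

```text
clock: 27.08
eef_pos: [487.4, -149.3, 142.8]
ee_rot: [-1.274, 2.432, -0.194]
force: [-1.0, 0.1, 0.1]
opening: 0.318
grip_force: 30.0
```

>>> drive_tool:
  rows:
    - [-0.2,-0.241,0.065,0.174,-0.071,-0.886,-1]
    - [-0.2,-0.241,0.065,0.174,-0.071,-0.886,-1]
    - [-0.2,-0.241,0.065,0.174,-0.071,-0.886,-1]
    - [-0.2,-0.241,0.065,0.174,-0.071,-0.886,-1]
    - [-0.2,-0.241,0.065,0.174,-0.071,-0.886,-1]
    - [-0.2,-0.241,0.065,0.174,-0.071,-0.886,-1]
    - [-0.2,-0.241,0.065,0.174,-0.071,-0.886,-1]

```text
clock: 27.67
eef_pos: [524.5, -146.8, 150.8]
ee_rot: [-1.967, 1.806, -0.488]
force: [-0.9, -0.3, -1.6]
opening: 0.318
grip_force: 30.0
```

>>> drive_tool:
  rows:
    - [0,-0.3,0.109,0.271,-0.009,-0.849,-1]
    - [0,-0.3,0.109,0.271,-0.009,-0.849,-1]
    - [0,-0.3,0.109,0.271,-0.009,-0.849,-1]
    - [0,-0.3,0.109,0.271,-0.009,-0.849,-1]
    - [0,-0.3,0.109,0.271,-0.009,-0.849,-1]
    - [0,-0.3,0.109,0.271,-0.009,-0.849,-1]
    - [0,-0.3,0.109,0.271,-0.009,-0.849,-1]

```text
clock: 28.25
eef_pos: [562.1, -144.2, 158.8]
ee_rot: [-2.369, 1.002, -0.829]
force: [-0.3, 0.8, -0.7]
opening: 0.321
grip_force: 30.0
```

```bash
python3 -c "
from plan import *
st(); plan2(1,30,110,lift=0)"
```

```text
t 28.25 pos [ 562.1 -144.2  158.8] yaw -127.3 z [ 0.67   0.156 -0.726] q [0.977, 0.714, -0.902, 2.427, 2.872, 0.47, 1.458] F [-0.3  0.8 -0.7] open 29.9 g 30.0
target [ 633.2 -137.6  176.6] lift q [ 0.98  0.71 -0.9   2.43  2.87  0.47  1.46] 0.0
qe [ 1.21  1.09 -1.06  2.29  3.7   0.47  2.29]
err [0. 0. 0. 0. 0. 0. 0.] low [103. 104. 105. 106. 109. 113. 119.] qfinal [ 1.21  1.08 -1.06  2.29  3.7   0.47  2.29]
go [0.184, -0.222, 0.16] [0.354, 0.072, -0.816] rows 5.6 pos [ 600. -141.  168.] z [ 0.76  0.35 -0.55]
go [0.218, -0.019, 0.179] [0.176, 0.255, -0.706] rows 4.8 pos [ 633. -138.  177.] z [ 0.81  0.47 -0.35]
```

>>> drive_tool:
  rows:
    - [0.184,-0.222,0.16,0.354,0.072,-0.816,-1]
    - [0.184,-0.222,0.16,0.354,0.072,-0.816,-1]
    - [0.184,-0.222,0.16,0.354,0.072,-0.816,-1]
    - [0.184,-0.222,0.16,0.354,0.072,-0.816,-1]
    - [0.184,-0.222,0.16,0.354,0.072,-0.816,-1]
    - [0.184,-0.222,0.16,0.354,0.072,-0.816,-1]
    - [0.184,-0.222,0.16,0.354,0.072,-0.816,-1]

```text
clock: 28.83
eef_pos: [601.1, -141.6, 168.4]
ee_rot: [-2.436, 0.105, -1.17]
force: [-1.0, -0.1, -0.5]
opening: 0.321
grip_force: 30.0
```

>>> drive_tool:
  rows:
    - [0.218,-0.019,0.179,0.176,0.255,-0.706,-1]
    - [0.218,-0.019,0.179,0.176,0.255,-0.706,-1]
    - [0.218,-0.019,0.179,0.176,0.255,-0.706,-1]
    - [0.218,-0.019,0.179,0.176,0.255,-0.706,-1]
    - [0.218,-0.019,0.179,0.176,0.255,-0.706,-1]
    - [0.218,-0.019,0.179,0.176,0.255,-0.706,-1]
    - [0.218,-0.019,0.179,0.176,0.255,-0.706,-1]

```text
clock: 29.42
eef_pos: [634.2, -137.1, 177.7]
ee_rot: [-2.282, -0.605, -1.584]
force: [-0.1, 1.1, -0.5]
opening: 0.321
grip_force: 30.0
```

```bash
python3 chk.py 1 30 60 10 0
```

```text
t 29.4167 pos [ 634.2 -137.1  177.7] yaw -60.2 z [ 0.812  0.468 -0.349] q [1.158, 1.028, -0.973, 2.289, 3.823, 0.535, 2.135] F [-0.1  1.1 -0.5] open 29.8 g 30.0
up60 [-0.403, 0.001, 0.139] [0.001, 0.002, -0.006] rows 1.2
up10 [-0.794, 0.003, 0.284] [0.001, 0.002, -0.006] rows 2.4
up0 [-0.872, 0.004, 0.313] [0.001, 0.002, -0.006] rows 2.7
model mouth [ 644.7 -130.8  123.1] axis [-0.004  0.003 -1.   ] bottom [ 645.  -131.   213.1] peg [ 643.8 -131.5   12. ]
scene 159 z range [185.4 215.8] top face 135 [ 645.8 -133.3  212. ] [ 645.6 -133.3  211.2]
top 251 z range [169.5 215.7] top face 192 [ 641.9 -129.5  212.4] [ 642.4 -129.4  211.4]
```

>>> drive_tool:
  rows:
    - [-0.13,0,0.045,0,0,0,-1]
    - [-0.27,0,0.09,0,0,0,-1]
    - [-0.4,0,0.139,0,0,0,-1]
    - [-0.53,0.002,0.188,0,0,0,-1]
    - [-0.66,0.003,0.236,0,0,0,-1]
    - [-0.794,0.003,0.284,0,0,0,-1]
    - [-0.85,0.004,0.305,0,0,0,-1]
    - [-0.872,0.004,0.313,0,0,0,-1]
    - [-0.872,0.004,0.313,0,0,0,-1]

```text
clock: 30.27
eef_pos: [633.9, -137.6, 68.1]
ee_rot: [-2.279, -0.614, -1.59]
force: [0.5, 0.9, 0.3]
opening: 0.318
grip_force: 30.0
```

```bash
python3 st.py 1 30
```

```text
t 30.2667 pos [ 633.9 -137.6   68.1] yaw -59.9 z [ 0.812  0.469 -0.346] q [1.098, 1.217, -0.836, 2.267, 3.867, 0.647, 2.283] F [0.5 0.9 0.3] open 29.5 g 30.0
model mouth [ 644.6 -131.5   13.6] axis [ 0.002 -0.001 -1.   ]
seat [-0.022, -0.003, 0.002] [-0.0, -0.002, 0.003] rows 0.1
tool up dir for 120mm [ 0.938  0.002 -0.346]
```

>>> drive_tool:
  rows:
    - [-0.025,0,0,0,0,0,-1]
    - [-0.025,0,0,0,0,0,-1]
    - [-0.025,0,0,0,0,0,-0.1]
    - [-0.025,0,0,0,0,0,-0.1]
    - [-0.025,0,0,0,0,0,-0.1]
    - [-0.05,0,-0.25,0,0,0,-0.1]
    - [-0.05,0,-0.5,0,0,0,-0.1]
    - [0.2,0,-0.7,0,0,0,-0.1]
    - [0.4,0,-0.75,0,0,0,-0.1]

```text
clock: 31.02
eef_pos: [571.8, -173.8, 143.0]
ee_rot: [-2.284, -0.61, -1.585]
force: [0.1, 0.3, 0.5]
opening: 0.448
grip_force: 0.0
```

```bash
cat > hung.py <<'E'
from plan import *
st(); cellpos(); print('scene:'); 
p,d,m=grab('scene'); W=cloud(d,m);hsv=cv2.cvtColor(p,cv2.COLOR_RGB2HSV)
for pg in PEG:
    g=(hsv[...,0]>45)&(hsv[...,0]<85)&(hsv[...,1]>90)&(W[...,2]>94)&(W[...,2]<125)&(np.hypot(W[...,0]-pg[0],W[...,1]-pg[1])<35); P=W[g]
    if len(P): print('hung',len(P),np.round(P.mean(0),1),'peg',pg)
E
python3 hung.py; python3 -c "
from plan import *
goto(*pickpose((466.3,-254.1,18.3),20,up=110))"
```

```text
t 31.0167 pos [ 571.8 -173.8  143. ] yaw -60.1 z [ 0.812  0.467 -0.35 ] q [1.286, 1.094, -0.94, 2.34, 3.965, 0.525, 2.15] F [0.1 0.3 0.5] open 41.7 g 0.0
scene:
hung 133 [651.4 -67.4 101. ] peg [650.8 -64.8  12. ]
hung 139 [ 644.3 -134.   101. ] peg [ 643.8 -131.5   12. ]
target [ 455.8 -257.6  135.3] q [ 1.28  1.09 -0.94  2.34  3.96  0.53  2.15] -> [ 1.33  0.78 -1.18  2.26  1.22  0.52  1.19]
err [0. 0. 0. 0. 0. 0. 0.]
go [0.32, 0.107, 0.013] [-0.344, -0.111, 0.779] rows 5.4 pos [ 594. -176.  182.]
go [0.158, 0.011, -0.105] [-0.327, -0.024, 0.798] rows 5.4 pos [ 593. -187.  202.]
go [0.027, 0.215, -0.153] [-0.291, 0.031, 0.815] rows 5.4 pos [ 567. -205.  198.]
go [0.235, 0.464, -0.077] [-0.261, 0.056, 0.826] rows 5.5 pos [ 516. -230.  171.]
go [0.553, 0.293, 0.042] [-0.219, 0.062, 0.724] rows 4.8 pos [ 456. -258.  135.]
```

>>> drive_tool:
  rows:
    - [0.32,0.107,0.013,-0.344,-0.111,0.779,0.05]
    - [0.32,0.107,0.013,-0.344,-0.111,0.779,0.05]
    - [0.32,0.107,0.013,-0.344,-0.111,0.779,0.05]
    - [0.32,0.107,0.013,-0.344,-0.111,0.779,0.05]
    - [0.32,0.107,0.013,-0.344,-0.111,0.779,0.05]
    - [0.32,0.107,0.013,-0.344,-0.111,0.779,0.05]

```text
clock: 31.62
eef_pos: [593.6, -174.3, 178.7]
ee_rot: [-2.403, 0.296, -1.32]
force: [-0.8, -0.2, 0.3]
opening: 0.525
grip_force: 0.0
```

>>> drive_tool:
  rows:
    - [0.158,0.011,-0.105,-0.327,-0.024,0.798,0.05]
    - [0.158,0.011,-0.105,-0.327,-0.024,0.798,0.05]
    - [0.158,0.011,-0.105,-0.327,-0.024,0.798,0.05]
    - [0.158,0.011,-0.105,-0.327,-0.024,0.798,0.05]
    - [0.158,0.011,-0.105,-0.327,-0.024,0.798,0.05]
    - [0.158,0.011,-0.105,-0.327,-0.024,0.798,0.05]

```text
clock: 32.12
eef_pos: [593.6, -185.3, 199.1]
ee_rot: [-2.221, 1.162, -1.008]
force: [0.7, -0.1, 0.2]
opening: 0.525
grip_force: 0.0
```

>>> drive_tool:
  rows:
    - [0.027,0.215,-0.153,-0.291,0.031,0.815,0.05]
    - [0.027,0.215,-0.153,-0.291,0.031,0.815,0.05]
    - [0.027,0.215,-0.153,-0.291,0.031,0.815,0.05]
    - [0.027,0.215,-0.153,-0.291,0.031,0.815,0.05]
    - [0.027,0.215,-0.153,-0.291,0.031,0.815,0.05]
    - [0.027,0.215,-0.153,-0.291,0.031,0.815,0.05]

```text
clock: 32.62
eef_pos: [567.9, -203.6, 195.4]
ee_rot: [-1.777, 1.907, -0.655]
force: [-0.0, -0.3, 0.5]
opening: 0.526
grip_force: 0.0
```

>>> drive_tool:
  rows:
    - [0.235,0.464,-0.077,-0.261,0.056,0.826,0.05]
    - [0.235,0.464,-0.077,-0.261,0.056,0.826,0.05]
    - [0.235,0.464,-0.077,-0.261,0.056,0.826,0.05]
    - [0.235,0.464,-0.077,-0.261,0.056,0.826,0.05]
    - [0.235,0.464,-0.077,-0.261,0.056,0.826,0.05]
    - [0.235,0.464,-0.077,-0.261,0.056,0.826,0.05]
    - [0.235,0.464,-0.077,-0.261,0.056,0.826,0.05]

```text
clock: 33.2
eef_pos: [517.1, -229.2, 168.3]
ee_rot: [-1.131, 2.461, -0.274]
force: [1.0, 0.1, 0.5]
opening: 0.526
grip_force: 0.0
```

```bash
python3 -c "
from plan import *
cellpos();cellpos(cam='scene')"; python3 pk.py "((466.3,-254.1,18.3),20)" 100 0
```

```text
cell c [ 469.3 -257. ] yaw 18.5 size [93.8 33.6]
cell c [ 421.  -333.6] yaw -10.1 size [28.7 92.3]
t 33.3 pos [ 516.  -228.8  167.5] yaw 136.5 z [ 0.447 -0.005 -0.894] q [0.911, 0.523, -0.683, 2.309, 1.8, 0.167, 1.041] F [-0.1 -0.3  0.1] open 49.0 g 0.0
up100[ 455.8 -257.6  125.3] [0.574, 0.307, 0.091] [-0.214, 0.061, 0.728] rows 4.8
up0[ 455.8 -257.6   25.3] [0.813, 0.594, 0.836] [-0.214, 0.061, 0.728] rows 4.8
```

>>> drive_tool:
  rows:
    - [0.574,0.307,0.05,-0.214,0.061,0.728,0.05]
    - [0.574,0.307,0.05,-0.214,0.061,0.728,0.05]
    - [0.574,0.307,0.05,-0.214,0.061,0.728,0.05]
    - [0.574,0.307,0.05,-0.214,0.061,0.728,0.05]
    - [0.574,0.307,0.091,-0.214,0.061,0.728,0.05]
    - [0.574,0.307,0.091,-0.214,0.061,0.728,0.05]
    - [0.574,0.307,0.091,-0.214,0.061,0.728,0.05]

```text
clock: 33.88
eef_pos: [455.1, -257.3, 124.7]
ee_rot: [-0.433, 2.764, 0.087]
force: [0.1, -0.0, -0.1]
opening: 0.524
grip_force: 0.0
```

```bash
python3 pk.py "((466.3,-254.1,18.3),20)" 40 0
```

```text
t 33.8833 pos [ 455.1 -257.3  124.7] yaw 107.9 z [ 0.323  0.112 -0.94 ] q [1.155, 0.65, -0.847, 2.279, 1.017, 0.259, 1.389] F [ 0.1 -0.  -0.1] open 48.7 g 0.0
up40[ 455.8 -257.6   65.3] [0.164, -0.008, 0.466] [0.006, -0.001, -0.012] rows 1.4
up0[ 455.8 -257.6   25.3] [0.278, -0.01, 0.78] [0.006, -0.001, -0.012] rows 2.4
```

>>> drive_tool:
  rows:
    - [0.1,-0.01,0.25,0,0,0,0.05]
    - [0.18,-0.01,0.45,0,0,0,0.05]
    - [0.23,-0.01,0.65,0,0,0,0.05]
    - [0.26,-0.01,0.74,0,0,0,0.05]
    - [0.278,-0.01,0.78,0,0,0,0.05]
    - [0.278,-0.01,0.78,0,0,0,-1]
    - [0.278,-0.01,0.78,0,0,0,-1]
    - [0.278,-0.01,0.78,0,0,0,-1]
    - [0.278,-0.01,0.78,0,0,0,-1]
    - [0.278,-0.01,0.78,0,0,0,-1]

```text
clock: 34.72
eef_pos: [456.5, -258.5, 26.1]
ee_rot: [-0.441, 2.76, 0.08]
force: [0.2, -0.2, -0.1]
opening: 0.324
grip_force: 30.0
```

```bash
python3 grasped.py "(466.3,-254.1,18.3)"; python3 -c "
from plan import *
plan2(2,25,110)"
```

```text
t 34.7167 pos [ 456.5 -258.5   26.1] yaw 108.2 z [ 0.325  0.108 -0.939] q [1.109, 0.862, -0.808, 2.323, 1.887, 0.326, 0.602] F [ 0.2 -0.2 -0.1] open 30.1 g 30.0
raw mouth [-48.5   1.2  29.5] axis [-0.939  0.002  0.343]
target [ 627.6 -202.5  177.7] lift q [ 1.34  0.79 -1.2   2.26  1.22  0.53  1.19] 0.02
qe [ 1.33  1.12 -1.12  2.26  3.64  0.41  2.37]
err [0. 0. 0. 0. 0. 0. 0.] low [110. 111. 111. 110. 108. 108. 116.] qfinal [ 1.33  1.13 -1.12  2.26  3.64  0.41  2.38]
lift [-0.314, 0.001, -0.861] [0.0, 0.0, 0.0] rows 2.6
go [-0.313, -0.0, 0.039] [0.222, -0.128, -0.812] rows 5.4 pos [ 492. -247.  145.] z [ 0.49  0.02 -0.87]
go [-0.249, -0.175, 0.084] [0.251, -0.085, -0.809] rows 5.4 pos [ 527. -236.  153.] z [ 0.66  0.02 -0.75]
go [-0.096, -0.266, 0.141] [0.273, -0.024, -0.804] rows 5.3 pos [ 562. -224.  162.] z [ 0.79  0.1  -0.61]
go [0.072, -0.236, 0.197] [0.276, 0.052, -0.801] rows 5.3 pos [ 597. -213.  170.] z [ 0.85  0.25 -0.46]
go [0.153, -0.092, 0.211] [0.218, 0.111, -0.701] rows 4.7 pos [ 628. -202.  178.] z [ 0.85  0.4  -0.34]
```

>>> drive_tool:
  rows:
    - [-0.15,0,-0.4,0,0,0,-1]
    - [-0.314,0,-0.86,0,0,0,-1]
    - [-0.314,0,-0.86,0,0,0,-1]
    - [-0.314,0,-0.86,0,0,0,-1]
    - [-0.314,0,-0.86,0,0,0,-1]

```text
clock: 35.13
eef_pos: [456.8, -257.8, 137.2]
ee_rot: [-0.444, 2.761, 0.079]
force: [-0.4, -1.0, -1.6]
opening: 0.32
grip_force: 30.0
```

>>> drive_tool:
  rows:
    - [-0.313,0,0.039,0.222,-0.128,-0.812,-1]
    - [-0.313,0,0.039,0.222,-0.128,-0.812,-1]
    - [-0.313,0,0.039,0.222,-0.128,-0.812,-1]
    - [-0.313,0,0.039,0.222,-0.128,-0.812,-1]
    - [-0.313,0,0.039,0.222,-0.128,-0.812,-1]
    - [-0.313,0,0.039,0.222,-0.128,-0.812,-1]
    - [-0.313,0,0.039,0.222,-0.128,-0.812,-1]

```text
clock: 35.72
eef_pos: [491.5, -246.8, 144.9]
ee_rot: [-1.204, 2.368, -0.287]
force: [-0.9, 0.1, -1.5]
opening: 0.317
grip_force: 30.0
```

>>> drive_tool:
  rows:
    - [-0.249,-0.175,0.084,0.251,-0.085,-0.809,-1]
    - [-0.249,-0.175,0.084,0.251,-0.085,-0.809,-1]
    - [-0.249,-0.175,0.084,0.251,-0.085,-0.809,-1]
    - [-0.249,-0.175,0.084,0.251,-0.085,-0.809,-1]
    - [-0.249,-0.175,0.084,0.251,-0.085,-0.809,-1]
    - [-0.249,-0.175,0.084,0.251,-0.085,-0.809,-1]
    - [-0.249,-0.175,0.084,0.251,-0.085,-0.809,-1]

```text
clock: 36.3
eef_pos: [526.0, -235.6, 152.4]
ee_rot: [-1.795, 1.796, -0.647]
force: [0.3, -1.7, -0.6]
opening: 0.322
grip_force: 30.0
```

>>> drive_tool:
  rows:
    - [-0.096,-0.266,0.141,0.273,-0.024,-0.804,-1]
    - [-0.096,-0.266,0.141,0.273,-0.024,-0.804,-1]
    - [-0.096,-0.266,0.141,0.273,-0.024,-0.804,-1]
    - [-0.096,-0.266,0.141,0.273,-0.024,-0.804,-1]
    - [-0.096,-0.266,0.141,0.273,-0.024,-0.804,-1]
    - [-0.096,-0.266,0.141,0.273,-0.024,-0.804,-1]
    - [-0.096,-0.266,0.141,0.273,-0.024,-0.804,-1]

```text
clock: 36.88
eef_pos: [561.8, -224.6, 161.0]
ee_rot: [-2.198, 1.077, -1.007]
force: [-0.6, 0.2, -0.7]
opening: 0.32
grip_force: 30.0
```

```bash
python3 -c "
from plan import *
st(); plan2(2,25,110,lift=0)"
```

```text
t 36.8833 pos [ 561.8 -224.6  161. ] yaw -128.6 z [ 0.787  0.104 -0.608] q [1.23, 0.881, -1.05, 2.429, 2.943, 0.604, 1.56] F [-0.6  0.2 -0.7] open 29.8 g 30.0
target [ 627.6 -202.5  177.7] lift q [ 1.23  0.88 -1.05  2.43  2.94  0.6   1.56] 0.0
qe [ 1.32  1.11 -1.1   2.26  3.68  0.42  2.33]
err [0. 0. 0. 0. 0. 0. 0.] low [107. 107. 108. 109. 111. 115. 119.] qfinal [ 1.32  1.11 -1.1   2.26  3.68  0.42  2.32]
go [0.076, -0.253, 0.207] [0.327, 0.027, -0.832] rows 5.6 pos [ 599. -212.  170.] z [ 0.85  0.29 -0.45]
go [0.148, -0.078, 0.199] [0.159, 0.11, -0.677] rows 4.4 pos [ 628. -202.  178.] z [ 0.85  0.4  -0.34]
```

>>> drive_tool:
  rows:
    - [0.076,-0.253,0.207,0.327,0.027,-0.832,-1]
    - [0.076,-0.253,0.207,0.327,0.027,-0.832,-1]
    - [0.076,-0.253,0.207,0.327,0.027,-0.832,-1]
    - [0.076,-0.253,0.207,0.327,0.027,-0.832,-1]
    - [0.076,-0.253,0.207,0.327,0.027,-0.832,-1]
    - [0.076,-0.253,0.207,0.327,0.027,-0.832,-1]
    - [0.076,-0.253,0.207,0.327,0.027,-0.832,-1]

```text
clock: 37.47
eef_pos: [599.5, -213.1, 170.3]
ee_rot: [-2.358, 0.192, -1.344]
force: [0.2, 0.6, -0.3]
opening: 0.323
grip_force: 30.0
```

>>> drive_tool:
  rows:
    - [0.148,-0.078,0.199,0.159,0.11,-0.677,-1]
    - [0.148,-0.078,0.199,0.159,0.11,-0.677,-1]
    - [0.148,-0.078,0.199,0.159,0.11,-0.677,-1]
    - [0.148,-0.078,0.199,0.159,0.11,-0.677,-1]
    - [0.148,-0.078,0.199,0.159,0.11,-0.677,-1]
    - [0.148,-0.078,0.199,0.159,0.11,-0.677,-1]
    - [0.148,-0.078,0.199,0.159,0.11,-0.677,-1]

```text
clock: 38.05
eef_pos: [628.4, -201.8, 178.7]
ee_rot: [-2.332, -0.51, -1.631]
force: [-0.0, 0.4, -0.7]
opening: 0.324
grip_force: 30.0
```

```bash
python3 chk.py 2 25 60 10 0
```

```text
t 38.05 pos [ 628.4 -201.8  178.7] yaw -65.2 z [ 0.852  0.396 -0.342] q [1.283, 1.069, -1.035, 2.259, 3.788, 0.471, 2.19] F [-0.   0.4 -0.7] open 30.1 g 30.0
up60 [-0.402, 0.004, 0.137] [0.001, -0.001, -0.006] rows 1.2
up10 [-0.794, 0.005, 0.28] [0.001, -0.001, -0.006] rows 2.4
up0 [-0.872, 0.006, 0.309] [0.001, -0.001, -0.006] rows 2.7
model mouth [ 638.4 -196.9  123. ] axis [-0.001  0.004 -1.   ] bottom [ 638.5 -197.3  213. ] peg [ 637.6 -197.8   12. ]
scene 172 z range [186.7 216.4] top face 129 [ 639.  -200.3  212.7] [ 637.7 -200.9  211.7]
top 244 z range [181.7 215.2] top face 196 [ 635.5 -195.7  211.6] [ 635.  -195.9  211.1]
```

>>> drive_tool:
  rows:
    - [-0.13,0.005,0.045,0,0,0,-1]
    - [-0.27,0.005,0.09,0,0,0,-1]
    - [-0.4,0.005,0.137,0,0,0,-1]
    - [-0.53,0.005,0.185,0,0,0,-1]
    - [-0.66,0.005,0.233,0,0,0,-1]
    - [-0.794,0.005,0.28,0,0,0,-1]
    - [-0.85,0.006,0.3,0,0,0,-1]
    - [-0.872,0.006,0.309,0,0,0,-1]
    - [-0.872,0.006,0.309,0,0,0,-1]

```text
clock: 38.9
eef_pos: [628.1, -202.3, 68.8]
ee_rot: [-2.328, -0.516, -1.636]
force: [1.4, 0.9, 1.7]
opening: 0.322
grip_force: 30.0
```

```bash
python3 st.py 2 25
```

```text
t 38.9 pos [ 628.1 -202.3   68.8] yaw -65.0 z [ 0.853  0.397 -0.339] q [1.228, 1.25, -0.899, 2.236, 3.845, 0.577, 2.322] F [1.4 0.9 1.7] open 30.0 g 30.0
model mouth [ 638.3 -197.5   13.2] axis [ 0.004  0.002 -1.   ]
seat [-0.019, -0.0, 0.002] [0.0, -0.005, -0.001] rows 0.1
tool up dir for 120mm [ 0.941 -0.    -0.339]
```

>>> drive_tool:
  rows:
    - [-0.025,0,0,0,0,0,-1]
    - [-0.025,0,0,0,0,0,-1]
    - [-0.025,0,0,0,0,0,-0.1]
    - [-0.025,0,0,0,0,0,-0.1]
    - [-0.025,0,0,0,0,0,-0.1]
    - [-0.05,0,-0.25,0,0,0,-0.1]
    - [-0.05,0,-0.5,0,0,0,-0.1]
    - [0.2,0,-0.7,0,0,0,-0.1]
    - [0.4,0,-0.75,0,0,0,-0.1]

```text
clock: 39.65
eef_pos: [562.9, -233.5, 142.9]
ee_rot: [-2.335, -0.511, -1.629]
force: [0.5, 0.0, 0.7]
opening: 0.445
grip_force: 0.0
```

```bash
python3 hung.py; python3 -c "
from plan import *
cellpos(cam='scene'); goto(*pickpose((418.8,-329.5,-10.3),20,up=110))"
```

```text
t 39.65 pos [ 562.9 -233.5  142.9] yaw -65.2 z [ 0.852  0.395 -0.344] q [1.417, 1.14, -1.014, 2.307, 3.924, 0.445, 2.202] F [0.5 0.  0.7] open 41.4 g 0.0
scene:
hung 141 [658. -81. 102.] peg [650.8 -64.8  12. ]
hung 138 [ 644.4 -133.5  100.8] peg [ 643.8 -131.5   12. ]
hung 146 [ 637.3 -200.4  101.1] peg [ 637.6 -197.8   12. ]
cell c [ 421.7 -333.3] yaw -10.0 size [28.6 93.7]
target [ 408.  -327.5  135.3] q [ 1.41  1.14 -1.01  2.3   3.92  0.45  2.2 ] -> [ 1.46  0.78 -1.22  2.32  1.47  0.61  0.57]
err [0. 0. 0. 0. 0. 0. 0.]
go [0.287, 0.081, 0.015] [-0.255, -0.056, 0.789] rows 5.2 pos [ 582. -236.  176.]
go [0.167, -0.015, -0.096] [-0.26, 0.03, 0.788] rows 5.2 pos [ 582. -245.  198.]
go [0.066, 0.121, -0.177] [-0.236, 0.107, 0.788] rows 5.2 pos [ 560. -260.  201.]
go [0.222, 0.322, -0.177] [-0.195, 0.166, 0.789] rows 5.2 pos [ 515. -282.  186.]
go [0.567, 0.266, -0.092] [-0.145, 0.21, 0.788] rows 5.2 pos [ 451. -309.  156.]
go [0.423, -0.074, 0.016] [-0.058, 0.133, 0.449] rows 3.0 pos [ 408. -328.  135.]
```

The cell on peg 1 has been knocked: its top moved about 15 mm. I'll look.

```bash
python3 - <<'E'
from plan import *
p,d,m=grab('scene'); q,e,n=grab('top')
T=lambda p,v,u:cv2.resize(p[v-60:v+60,u-65:u+65],None,fx=3,fy=3)
cv2.imwrite('pics/k1.png',np.hstack([T(p,280,325),T(q,180,345)])[:,:,::-1])
for nm,p,d,m in (('s',p,d,m),('t',q,e,n)):
    W=cloud(d,m);hsv=cv2.cvtColor(p,cv2.COLOR_RGB2HSV)
    g=(hsv[...,0]>45)&(hsv[...,0]<85)&(hsv[...,1]>90)&(np.hypot(W[...,0]-652,W[...,1]+70)<45)&(W[...,2]>15); P=W[g]
    for lo,hi in ((15,35),(35,55),(55,75),(75,95),(95,115)):
        s=P[(P[:,2]>=lo)&(P[:,2]<hi)]
        if len(s)>3: print(nm,lo,len(s),np.round(s.mean(0),1),np.round(s.min(0),0),np.round(s.max(0),0))
E
```

```text
s 95 133 [651.9 -71.4 101.2] [ 633. -114.   95.] [671. -53. 107.]
t 15 4 [645.2 -80.8  28.1] [ 643. -113.   22.] [648. -48.  32.]
t 35 7 [639.9 -76.2  43.6] [ 630. -114.   39.] [651. -45.  47.]
t 55 16 [639.4 -73.7  63.8] [ 630. -114.   55.] [649. -44.  75.]
t 75 22 [637.6 -67.4  86.3] [ 628. -114.   76.] [652. -40.  94.]
t 95 165 [645.7 -59.3 102.6] [ 627. -114.   97.] [664. -40. 109.]
```

View pics/k1.png

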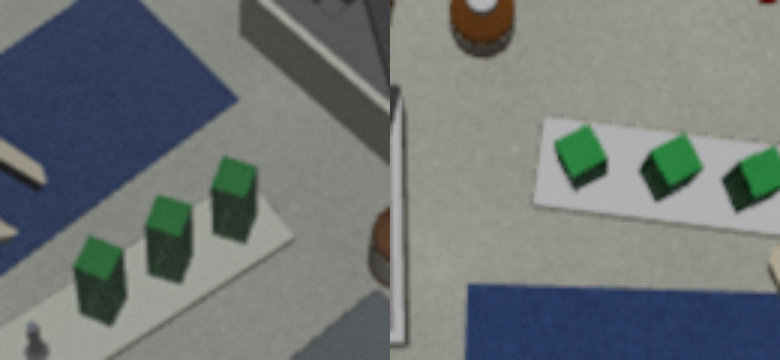

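All three cells stand upright on their pegs, at (235,195), (170,238) and (100,280) in the left half, so the jolt settled. On to the last cell.

>>> drive_tool:
  rows:
    - [0.287,0.081,0.015,-0.255,-0.056,0.789,0.05]
    - [0.287,0.081,0.015,-0.255,-0.056,0.789,0.05]
    - [0.287,0.081,0.015,-0.255,-0.056,0.789,0.05]
    - [0.287,0.081,0.015,-0.255,-0.056,0.789,0.05]
    - [0.287,0.081,0.015,-0.255,-0.056,0.789,0.05]
    - [0.287,0.081,0.015,-0.255,-0.056,0.789,0.05]

```text
clock: 40.4
eef_pos: [582.1, -233.4, 174.1]
ee_rot: [-2.328, 0.361, -1.368]
force: [0.1, 0.6, -0.7]
opening: 0.523
grip_force: 0.0
```

>>> drive_tool:
  rows:
    - [0.167,-0.015,-0.096,-0.26,0.03,0.788,0.05]
    - [0.167,-0.015,-0.096,-0.26,0.03,0.788,0.05]
    - [0.167,-0.015,-0.096,-0.26,0.03,0.788,0.05]
    - [0.167,-0.015,-0.096,-0.26,0.03,0.788,0.05]
    - [0.167,-0.015,-0.096,-0.26,0.03,0.788,0.05]
    - [0.167,-0.015,-0.096,-0.26,0.03,0.788,0.05]

```text
clock: 40.9
eef_pos: [582.2, -243.3, 196.0]
ee_rot: [-2.079, 1.159, -1.085]
force: [-0.4, 0.1, -0.2]
opening: 0.524
grip_force: 0.0
```

>>> drive_tool:
  rows:
    - [0.066,0.121,-0.177,-0.236,0.107,0.788,0.05]
    - [0.066,0.121,-0.177,-0.236,0.107,0.788,0.05]
    - [0.066,0.121,-0.177,-0.236,0.107,0.788,0.05]
    - [0.066,0.121,-0.177,-0.236,0.107,0.788,0.05]
    - [0.066,0.121,-0.177,-0.236,0.107,0.788,0.05]
    - [0.066,0.121,-0.177,-0.236,0.107,0.788,0.05]

```text
clock: 41.4
eef_pos: [560.8, -259.2, 200.3]
ee_rot: [-1.62, 1.837, -0.788]
force: [1.3, -0.3, 1.0]
opening: 0.523
grip_force: 0.0
```

>>> drive_tool:
  rows:
    - [0.222,0.322,-0.177,-0.195,0.166,0.789,0.05]
    - [0.222,0.322,-0.177,-0.195,0.166,0.789,0.05]
    - [0.222,0.322,-0.177,-0.195,0.166,0.789,0.05]
    - [0.222,0.322,-0.177,-0.195,0.166,0.789,0.05]
    - [0.222,0.322,-0.177,-0.195,0.166,0.789,0.05]
    - [0.222,0.322,-0.177,-0.195,0.166,0.789,0.05]

```text
clock: 41.9
eef_pos: [516.5, -281.3, 185.1]
ee_rot: [-0.99, 2.358, -0.488]
force: [0.7, 0.1, 0.6]
opening: 0.523
grip_force: 0.0
```

>>> drive_tool:
  rows:
    - [0.567,0.266,-0.092,-0.145,0.21,0.788,0.05]
    - [0.567,0.266,-0.092,-0.145,0.21,0.788,0.05]
    - [0.567,0.266,-0.092,-0.145,0.21,0.788,0.05]
    - [0.567,0.266,-0.092,-0.145,0.21,0.788,0.05]
    - [0.567,0.266,-0.092,-0.145,0.21,0.788,0.05]
    - [0.567,0.266,-0.092,-0.145,0.21,0.788,0.05]
    - [0.567,0.266,-0.092,-0.145,0.21,0.788,0.05]

```text
clock: 42.48
eef_pos: [451.7, -309.2, 154.5]
ee_rot: [-0.234, 2.69, -0.201]
force: [0.5, -0.5, 0.1]
opening: 0.527
grip_force: 0.0
```

```bash
python3 hung.py; python3 -c "
from plan import *
cellpos(cam='scene')"; python3 pk.py "((418.8,-329.5,-10.3),20)" 100
```

```text
t 42.4833 pos [ 451.7 -309.2  154.5] yaw 97.7 z [ 0.43  -0.104 -0.897] q [1.339, 0.696, -1.118, 2.345, 1.717, 0.51, 0.625] F [ 0.5 -0.5  0.1] open 49.0 g 0.0
scene:
hung 133 [651.6 -68.1 100.9] peg [650.8 -64.8  12. ]
hung 143 [ 644.8 -133.9  101.3] peg [ 643.8 -131.5   12. ]
hung 144 [ 637.6 -200.3  101.3] peg [ 637.6 -197.8   12. ]
cell c [ 421.9 -333.9] yaw -9.4 size [28.3 96.2]
t 42.6333 pos [ 450.9 -308.5  154.1] yaw 97.7 z [ 0.43  -0.103 -0.897] q [1.339, 0.697, -1.119, 2.347, 1.717, 0.51, 0.623] F [-0.1 -0.2  0.3] open 48.6 g 0.0
up100[ 408.  -327.5  125.3] [0.447, -0.065, 0.078] [-0.056, 0.13, 0.455] rows 3.0
```

>>> drive_tool:
  rows:
    - [0.447,-0.065,0,-0.056,0.13,0.455,0.05]
    - [0.447,-0.065,0,-0.056,0.13,0.455,0.05]
    - [0.447,-0.065,0.078,-0.056,0.13,0.455,0.05]
    - [0.447,-0.065,0.078,-0.056,0.13,0.455,0.05]
    - [0.447,-0.065,0.078,-0.056,0.13,0.455,0.05]
    - [0.447,-0.065,0.078,-0.056,0.13,0.455,0.05]

```text
clock: 43.13
eef_pos: [408.5, -326.7, 125.9]
ee_rot: [0.249, 2.781, -0.043]
force: [-0.3, -0.1, 0.4]
opening: 0.525
grip_force: 0.0
```

```bash
python3 pk.py "((418.8,-329.5,-10.3),20)" 40 0
```

```text
t 43.1333 pos [ 408.5 -326.7  125.9] yaw 79.8 z [ 0.338 -0.06  -0.939] q [1.385, 0.723, -1.075, 2.333, 1.523, 0.494, 0.521] F [-0.3 -0.1  0.4] open 48.8 g 0.0
up40[ 408.  -327.5   65.3] [0.176, -0.008, 0.473] [0.001, 0.002, 0.001] rows 1.5
up0[ 408.  -327.5   25.3] [0.291, -0.008, 0.786] [0.001, 0.002, 0.001] rows 2.4
```

>>> drive_tool:
  rows:
    - [0.1,-0.008,0.25,0,0,0,0.05]
    - [0.18,-0.008,0.45,0,0,0,0.05]
    - [0.24,-0.008,0.65,0,0,0,0.05]
    - [0.27,-0.008,0.74,0,0,0,0.05]
    - [0.29,-0.008,0.785,0,0,0,0.05]
    - [0.29,-0.008,0.785,0,0,0,-1]
    - [0.29,-0.008,0.785,0,0,0,-1]
    - [0.29,-0.008,0.785,0,0,0,-1]
    - [0.29,-0.008,0.785,0,0,0,-1]
    - [0.29,-0.008,0.785,0,0,0,-1]

```text
clock: 43.97
eef_pos: [408.1, -328.1, 26.6]
ee_rot: [0.256, 2.78, -0.044]
force: [-1.8, 0.5, 6.5]
opening: 0.32
grip_force: 30.0
```

```bash
python3 grasped.py "(418.8,-329.5,-10.3)"; python3 -c "
from plan import *
plan2(3,5,110)"
```

```text
t 43.9667 pos [ 408.1 -328.1   26.6] yaw 79.5 z [ 0.338 -0.062 -0.939] q [1.334, 0.963, -1.038, 2.379, 1.932, 0.659, 0.195] F [-1.8  0.5  6.5] open 29.8 g 30.0
raw mouth [-48.4   0.8  30. ] axis [-0.939  0.004  0.344]
target [ 620.  -265.1  177.8] lift q [ 1.45  0.76 -1.2   2.32  1.47  0.59  0.57] 0.01
qe [ 1.24  1.04 -0.99  2.37  3.36  0.83  2.41]
err [0. 0. 0. 0. 0. 0. 0.] low [110. 111. 112. 109. 106. 107. 115.] qfinal [ 1.24  1.03 -0.98  2.37  3.36  0.84  2.41]
lift [-0.315, 0.001, -0.861] [0.0, 0.0, 0.0] rows 2.6
go [-0.34, 0.172, 0.05] [0.161, -0.122, -0.887] rows 5.7 pos [ 452. -315.  145.] z [ 0.44 -0.17 -0.88]
go [-0.368, -0.077, 0.079] [0.212, -0.089, -0.87] rows 5.7 pos [ 495. -302.  153.] z [ 0.58 -0.21 -0.79]
go [-0.235, -0.274, 0.131] [0.264, -0.028, -0.846] rows 5.6 pos [ 538. -289.  162.] z [ 0.73 -0.18 -0.66]
go [-0.023, -0.328, 0.199] [0.296, 0.071, -0.814] rows 5.5 pos [ 582. -276.  170.] z [ 0.86 -0.07 -0.5 ]
go [0.13, -0.201, 0.236] [0.247, 0.165, -0.683] rows 4.7 pos [ 620. -265.  178.] z [ 0.94  0.08 -0.34]
```

>>> drive_tool:
  rows:
    - [-0.15,0,-0.4,0,0,0,-1]
    - [-0.315,0,-0.86,0,0,0,-1]
    - [-0.315,0,-0.86,0,0,0,-1]
    - [-0.315,0,-0.86,0,0,0,-1]
    - [-0.315,0,-0.86,0,0,0,-1]

```text
clock: 44.38
eef_pos: [408.2, -329.0, 137.4]
ee_rot: [0.257, 2.779, -0.049]
force: [0.2, -0.1, -0.8]
opening: 0.318
grip_force: 30.0
```

>>> drive_tool:
  rows:
    - [-0.34,0.172,0.05,0.161,-0.122,-0.887,-1]
    - [-0.34,0.172,0.05,0.161,-0.122,-0.887,-1]
    - [-0.34,0.172,0.05,0.161,-0.122,-0.887,-1]
    - [-0.34,0.172,0.05,0.161,-0.122,-0.887,-1]
    - [-0.34,0.172,0.05,0.161,-0.122,-0.887,-1]
    - [-0.34,0.172,0.05,0.161,-0.122,-0.887,-1]
    - [-0.34,0.172,0.05,0.161,-0.122,-0.887,-1]

```text
clock: 44.97
eef_pos: [450.3, -314.4, 142.2]
ee_rot: [-0.676, 2.632, -0.385]
force: [-0.2, -0.1, -1.4]
opening: 0.32
grip_force: 30.0
```

>>> drive_tool:
  rows:
    - [-0.368,-0.077,0.079,0.212,-0.089,-0.87,-1]
    - [-0.368,-0.077,0.079,0.212,-0.089,-0.87,-1]
    - [-0.368,-0.077,0.079,0.212,-0.089,-0.87,-1]
    - [-0.368,-0.077,0.079,0.212,-0.089,-0.87,-1]
    - [-0.368,-0.077,0.079,0.212,-0.089,-0.87,-1]
    - [-0.368,-0.077,0.079,0.212,-0.089,-0.87,-1]
    - [-0.368,-0.077,0.079,0.212,-0.089,-0.87,-1]

```text
clock: 45.55
eef_pos: [493.9, -302.0, 150.7]
ee_rot: [-1.484, 2.204, -0.739]
force: [-0.8, 1.1, -1.3]
opening: 0.32
grip_force: 30.0
```

>>> drive_tool:
  rows:
    - [-0.235,-0.274,0.131,0.264,-0.028,-0.846,-1]
    - [-0.235,-0.274,0.131,0.264,-0.028,-0.846,-1]
    - [-0.235,-0.274,0.131,0.264,-0.028,-0.846,-1]
    - [-0.235,-0.274,0.131,0.264,-0.028,-0.846,-1]
    - [-0.235,-0.274,0.131,0.264,-0.028,-0.846,-1]
    - [-0.235,-0.274,0.131,0.264,-0.028,-0.846,-1]
    - [-0.235,-0.274,0.131,0.264,-0.028,-0.846,-1]

```text
clock: 46.13
eef_pos: [537.6, -289.9, 159.3]
ee_rot: [-2.104, 1.54, -1.097]
force: [0.6, 0.5, -0.3]
opening: 0.321
grip_force: 30.0
```

```bash
python3 -c "
from plan import *
st(); plan2(3,5,110,lift=0)
p,d,m=grab('top');W=cloud(d,m)
for n,a in (('flask',(W[...,2]>120)&(W[...,0]>560)&(W[...,1]<-330)),('beaker',(W[...,2]>40)&(W[...,2]<90)&(W[...,0]<560)&(W[...,0]>400)&(W[...,1]<-365)&(W[...,1]>-480))): 
  P=W[a]; print(n,len(P),np.round(P.min(0)) if len(P) else '',np.round(P.max(0)) if len(P) else '')
"
```

```text
t 46.1333 pos [ 537.6 -289.9  159.3] yaw -150.9 z [ 0.73  -0.184 -0.658] q [1.118, 0.775, -0.927, 2.474, 2.716, 0.812, 1.384] F [ 0.6  0.5 -0.3] open 29.9 g 30.0
target [ 620.  -265.1  177.8] lift q [ 1.12  0.78 -0.93  2.47  2.72  0.81  1.38] 0.0
qe [ 1.15  0.96 -0.83  2.38  3.49  0.89  2.22]
err [0. 0. 0. 0. 0. 0. 0.] low [104. 104. 105. 107. 110. 114. 119.] qfinal [ 1.15  0.96 -0.82  2.38  3.49  0.89  2.22]
go [-0.022, -0.359, 0.204] [0.33, 0.069, -0.851] rows 5.8 pos [ 584. -276.  170.] z [ 0.87 -0.05 -0.49]
go [0.134, -0.185, 0.224] [0.213, 0.158, -0.653] rows 4.4 pos [ 620. -265.  178.] z [ 0.94  0.08 -0.34]
flask 977 [ 623. -471.  120.] [ 693. -403.  215.]
beaker 139 [ 512. -479.   40.] [ 560. -442.   83.]
```

Flask and beaker are well clear. Continue.

>>> drive_tool:
  rows:
    - [-0.022,-0.359,0.204,0.33,0.069,-0.851,-1]
    - [-0.022,-0.359,0.204,0.33,0.069,-0.851,-1]
    - [-0.022,-0.359,0.204,0.33,0.069,-0.851,-1]
    - [-0.022,-0.359,0.204,0.33,0.069,-0.851,-1]
    - [-0.022,-0.359,0.204,0.33,0.069,-0.851,-1]
    - [-0.022,-0.359,0.204,0.33,0.069,-0.851,-1]
    - [-0.022,-0.359,0.204,0.33,0.069,-0.851,-1]

```text
clock: 46.77
eef_pos: [584.5, -276.8, 170.0]
ee_rot: [-2.466, 0.647, -1.472]
force: [0.4, -0.6, -0.9]
opening: 0.323
grip_force: 30.0
```

>>> drive_tool:
  rows:
    - [0.134,-0.185,0.224,0.213,0.158,-0.653,-1]
    - [0.134,-0.185,0.224,0.213,0.158,-0.653,-1]
    - [0.134,-0.185,0.224,0.213,0.158,-0.653,-1]
    - [0.134,-0.185,0.224,0.213,0.158,-0.653,-1]
    - [0.134,-0.185,0.224,0.213,0.158,-0.653,-1]
    - [0.134,-0.185,0.224,0.213,0.158,-0.653,-1]
    - [0.134,-0.185,0.224,0.213,0.158,-0.653,-1]

```text
clock: 47.35
eef_pos: [621.2, -264.9, 179.3]
ee_rot: [-2.531, -0.105, -1.771]
force: [0.1, -0.2, -0.4]
opening: 0.32
grip_force: 30.0
```

```bash
python3 chk.py 3 5 60 10 0
```

```text
t 47.35 pos [ 621.2 -264.9  179.3] yaw -85.2 z [ 0.936  0.08  -0.342] q [1.088, 0.915, -0.725, 2.383, 3.552, 0.938, 2.112] F [ 0.1 -0.2 -0.4] open 29.7 g 30.0
up60 [-0.407, 0.002, 0.137] [0.002, -0.002, -0.005] rows 1.2
up10 [-0.798, 0.003, 0.28] [0.002, -0.002, -0.005] rows 2.4
up0 [-0.877, 0.003, 0.309] [0.002, -0.002, -0.005] rows 2.7
model mouth [ 632.8 -263.8  123.5] axis [ 0.001  0.003 -1.   ] bottom [ 632.7 -264.1  213.5] peg [ 631.5 -264.1   12. ]
scene 177 z range [202.6 215.9] top face 148 [ 632.9 -266.5  212.2] [ 633.6 -266.8  211.1]
top 269 z range [149.6 214.3] top face 206 [ 630.6 -261.7  212.3] [ 630.2 -261.9  210.6]
```

>>> drive_tool:
  rows:
    - [-0.13,0.003,0.045,0,0,0,-1]
    - [-0.27,0.003,0.09,0,0,0,-1]
    - [-0.4,0.003,0.137,0,0,0,-1]
    - [-0.53,0.003,0.185,0,0,0,-1]
    - [-0.66,0.003,0.233,0,0,0,-1]
    - [-0.798,0.003,0.28,0,0,0,-1]
    - [-0.85,0.003,0.3,0,0,0,-1]
    - [-0.877,0.003,0.309,0,0,0,-1]
    - [-0.877,0.003,0.309,0,0,0,-1]

```text
clock: 48.2
eef_pos: [620.5, -264.8, 69.6]
ee_rot: [-2.527, -0.112, -1.778]
force: [-1.0, -0.4, 5.2]
opening: 0.321
grip_force: 30.0
```

```bash
python3 st.py 3 5
```

```text
t 48.2 pos [ 620.5 -264.8   69.6] yaw -85.0 z [ 0.938  0.082 -0.338] q [1.051, 1.151, -0.64, 2.358, 3.618, 1.084, 2.25] F [-1.  -0.4  5.2] open 29.9 g 30.0
model mouth [ 632.4 -263.8   13.8] axis [ 0.006 -0.    -1.   ]
seat [-0.023, 0.002, 0.003] [-0.0, -0.008, 0.001] rows 0.1
tool up dir for 120mm [ 0.941  0.001 -0.338]
```

>>> drive_tool:
  rows:
    - [-0.02,0,0,0,0,0,-1]
    - [-0.02,0,0,0,0,0,-1]
    - [-0.02,0,0,0,0,0,-0.1]
    - [-0.02,0,0,0,0,0,-0.1]
    - [-0.02,0,0,0,0,0,-0.1]
    - [-0.05,0,-0.25,0,0,0,-0.1]
    - [-0.05,0,-0.5,0,0,0,-0.1]
    - [0.2,0,-0.7,0,0,0,-0.1]
    - [0.4,0,-0.75,0,0,0,-0.1]
    - [0.6,0,-0.75,0,0,0,-0.1]

```text
clock: 49.03
eef_pos: [558.0, -270.5, 166.3]
ee_rot: [-2.533, -0.11, -1.769]
force: [0.3, -1.6, -0.6]
opening: 0.454
grip_force: 0.0
```

>>> drive_tool:
  rows:
    - [0.3,0,-0.2,0,0,0,-0.1]
    - [0.3,0,-0.2,0,0,0,-0.1]
    - [0.3,0,-0.2,0,0,0,-0.1]
    - [0.3,0,-0.2,0,0,0,-0.1]
    - [0.3,0,-0.2,0,0,0,-0.1]
    - [0.3,0,-0.2,0,0,0,-0.1]

```text
clock: 49.53
eef_pos: [549.7, -270.9, 206.7]
ee_rot: [-2.531, -0.113, -1.771]
force: [-0.2, 0.4, 0.2]
opening: 0.45
grip_force: 0.0
```

```bash
python3 hung.py; python3 - <<'E'
from plan import *
p,d,m=grab('scene'); q,e,n=grab('top','fin_top.png')
cv2.imwrite('pics/fin.png',cv2.resize(p[130:370,160:480],None,fx=2.4,fy=2.4)[:,:,::-1])
W=cloud(d,m)
M=(W[...,2]>130)&(W[...,2]<235)&(W[...,0]>600)&(W[...,0]<690)&(W[...,1]>95)&(W[...,1]<280); P=W[M]
for _ in range(4):
    c=P.mean(0);nn=np.linalg.svd(P-c,full_matrices=False)[2][2];r=(P-c)@nn;P=P[abs(r)<2.5*r.std()]
print('lid',np.degrees(np.arccos(abs(nn[2]))),len(P))
W=cloud(e,n)
A=(np.hypot(W[...,0]-467,W[...,1]-403)<80)&(W[...,2]>46)&(W[...,2]<66)
nl,lab,s,_=cv2.connectedComponentsWithStats(A.astype(np.uint8))
for i in range(1,nl):
    if s[i,4]>30: print('std',s[i,4],np.round(W[lab==i].mean(0),1))
E
```

```text
t 49.5333 pos [ 549.7 -270.9  206.7] yaw -84.9 z [ 0.936  0.083 -0.343] q [1.206, 0.848, -0.726, 2.483, 3.65, 0.94, 2.075] F [-0.2  0.4  0.2] open 41.9 g 0.0
scene:
hung 136 [651.7 -68.6 101.5] peg [650.8 -64.8  12. ]
hung 137 [ 644.4 -134.   101.3] peg [ 643.8 -131.5   12. ]
hung 150 [ 637.5 -200.4  101.3] peg [ 637.6 -197.8   12. ]
hung 153 [ 632.  -266.5  101.2] peg [ 631.5 -264.1   12. ]
lid 66.42991550225922 2157
std 142 [493.4 406.7  53.7]
std 143 [447.7 401.6  54.2]
```

View pics/fin.png

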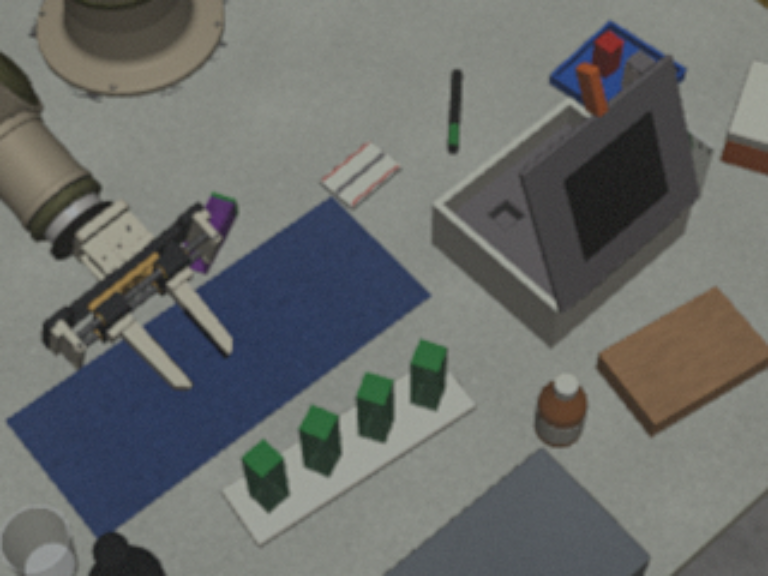

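The final view shows four cells seated on the rack at (265,475) to (428,375), the lid standing open, and both standards in the tray at (607,50) and (640,65). The robot touches nothing, so I'm handing in.

```bash
python3 -c "
from h import *
print(workorder.sign_off())"
```

```text
the job is handed in; nothing more can be done
None
```

The job is handed in; no verdict came back. By my last camera check the lid stands at about 66.4° (allowed 64–76°), both standards are upright in the tray, all four cells are seated mouth down on their own pegs, and I saw no bystander disturbed.

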